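# Wedge a test tile square on the clamping bed and hold it

## Task

Slide the square tile along the blue bed, without lifting it off the bed, until it lies against the end stop and the long fence. Then take the wooden wedge from its holder and push it foot-down, upright and square, into the gap between the tile and whichever of the two steel stops leaves room for it (leave the stop with the too narrow gap alone), so that it squeezes the tile flush against the fence. Finish still gripping the wedge and pressing it firmly down in the gap, with the tile flush on fence and end stop; leave everything else on the bench where it is.

Things in the scene. Friction and masses are not known exactly. Their poses are not given: they have to be found in the camera images.
- bed: Fixed blue bed plate 195 x 345 x 10 mm (top 10 mm above the bench). Origin on the bench (z = 0) straight under the tile's centre when the tile is fully home. The plate spans x -110 to +85 mm, y -75 to +270 mm in its own axes. A fence runs along its far (+x) edge, an end stop stands at its -y end: slide the tile along the fence towards -y.
- fence_face (a point): Middle, half-way up, of the steel fence's inner face (bed x = +50 mm), axes as the bed. The fence is 20 mm thick, 340 mm long (170 mm either way along y) and its top is 40 mm above the bench.
- end_face (a point): Half-way up the steel end stop's inner face (bed y = -50 mm), axes as the bed. The end stop is 20 mm thick, reaches 42 mm to -x and 48 mm to +x of this point; its top is 40 mm above the bench.
- short_stop: Shorter of two steel stops fixed on the bed on the robot's side of the tile's home, at random at bed y = -28 or +28 mm. Origin on the bed's top at the middle of its back face (bed x = -105 mm), axes as the bed. It reaches 33 mm towards +x, is 36 mm wide along y, top 40 mm above the bench. Its face is 22 mm from a tile that is home: the wedge fits here.
- long_stop: The longer steel stop, in the other of the two places. As the short one, but it reaches 47 mm towards +x, leaving only 8 mm to a tile that is home: too narrow for the wedge.
- tile_mid (a point): Centre (half-way up) of the loose square stone tile, 100 x 100 x 30 mm, 0.4 to 0.85 kg, lying on the bed (centre 25 mm above the bench) at the bed's +y end, some way off the fence and a little turned. Axes along its sides, z up. Home: centre above the bed's origin, sides parallel to the bed.
- wedge_mid (a point): Centre of the loose wooden wedge, 100 mm tall, 0.11 kg, upright in its holder, z up. 30 mm wide along its y. Along its x 11 mm at the foot, widening evenly both sides to 28 mm at 36 mm up; above that a plain 28 x 30 mm block to grip. Foot 50 mm below this point. Pushed down beside a tile that is home, its y along the stop's face, it jams with the foot about 17 mm above the bench.
- wedge_foot (a point): Centre of the wedge's 11 x 30 mm foot; axes as the wedge.
- holder: Fixed black open box, 36 x 50 mm, 30 mm high, in which the wedge stands loosely (foot 8 mm above the bench, axes parallel to the holder's). Origin under its centre on the bench; it stands to the robot's left or right of the bed.
- tin: Bystander: upright round metal tin, 64 mm across, 75 mm tall, origin under its centre; on the other side of the bed from the holder.
- sieve: Bystander: round open metal sieve pan, 120 mm across, 45 mm tall, origin under its centre.
- weight: Bystander: round dark steel weight, 52 mm across, 38 mm tall, origin under its centre.
- brush: Bystander: brush of 180 mm lying along its x, beyond the fence.
- jar: Bystander: upright glass jar, 50 mm across, 70 mm tall, origin under its centre.
- spatula: Bystander: spatula of 200 mm lying along its x.
- collar: Bystander: brass ring, 56 mm across, 20 mm tall, origin under its centre.
Things that resemble listed ones, but are neither listed nor needed, are in the scene too. What is meant by the part that bears tile_mid is not orange, and is the smaller of those in its own colour. Of the things shaped like the part that bears wedge_mid, the wooden one is meant.

How it is judged:
By the outcome, as a careful person would: the job done as asked, in the order asked, and still so for the second after the job is handed in, while the arm keeps its last pose, push and grip.
It also fails if it takes over 64 s, if anything falls off the work surface, if the arm or the gripper's body presses on something with over 40 N, if the wrist force passes 120 N, or if a joint passes its speed limit or range.

## Robot

A 7-joint arm with a two-finger parallel gripper is mounted at the origin on the work surface. World frame = base frame: x ahead of the robot, y to its left, z up, the work surface at z = 0. Lengths are in m, angles in rad, forces in N, time in s.
With the tool pointing down it reaches from about 0.425 to 0.95 m from the base axis. Payload 4.7 kg.
Tool frame: the origin (TCP) lies at the very end of the fingers, on their centre line; the grasp point (between the pads) lies 19 mm behind it (hold_point_z is the distance from the TCP to the grasp point, in m); z points along the fingers, x is the direction in which the jaws open and shut, and the axes are right-handed (so a half turn about z gives the same grasp; the last joint's range is limited). The gripper opens to 85 mm and grips with 20 to 120 N. Pads are 22 mm wide; open, the fingers measure 114 mm over their backs; the gripper's body (76 mm by 85 mm) begins 54 mm behind the grasp point. The pads swing forward as they close: fully open they stand 13 mm farther back than shut.
Start: joints at [-1.33, 0.469, -0.049, 1.532, 0.024, 1.141, -0.082], TCP at [0.18, 0.651, 0.197] pointing down, gripper open.
Joint ranges: [-2.59, 2.59], [-0.33, 1.99], [-1.39, 1.29], [0.1, 2.45], [-1.04, 4.18], [0.21, 1.99], [-2.66, 2.66]. Speed limits (rad/s): [2.57, 2.57, 3.14, 3.14, 3.14, 3.14, 3.14].

## Interface

Orientations are given as a unit quaternion [w, x, y, z].
In Python, from plant import observe, capture, calibration, hand_in, regions_of, hold_point_z gives the robot as it stands. The module is installed in compiled form; this text tells all that it offers.
- The arm moves only by the shell command python3 -m jog 'ROWS' [FORCE]. ROWS is JSON, a list of rows, each a list of 7 numbers: the shift along the world's x, y, z in m, then the turn, a rotation vector about the world's x, y, z in rad, then the closure, from -1 (fully open) to 1 (shut). In form: [[tx, ty, tz, wx, wy, wz, grip], ...]. A call has exactly 10 rows; each row shifts and turns the commanded pose from where the row before left it; what a row does not reach is not made up. A row lasts 1/8 s, in which the tool goes at most 62.5 mm and 10.7 degrees, less where a joint would pass 70% of its speed; a pose out of reach is approached as far as the arm can. A call is refused whole if a number of a shift passes 0.0625 or a number of a turn 0.188, either way. A call with a gripper value outside its range is refused whole. The fingers move at their own pace and stop on an object; FORCE is the grip in N (left out, the last holds). Time passes only in rows, so rows that do not move let the fingers close, or fill a call up. It gives the time, the measured TCP pose, the force and the opening at its end, in the units of the state.
- observe(): the state, without advancing time (a new reading comes with each control period).
- capture(name): name is "side" or "top" or "wrist"; returns the picture (480x640x3 uint8, blue, green, red); there is no depth.
- calibration(name): a dict with "intrinsics" (3x3 intrinsics, pixels), "cam_to_world" (4x4, takes a point from camera to world coordinates). Camera axes: x right, y up, looking along -z (the intrinsics and any distortion apply to the point x, -y, -z); pixel columns grow to the right and rows downward; lengths in m; the calibration is good to about 2 mm. The wrist camera is an equidistant fisheye: a pixel r from the principal point sees the ray r / f radians off the axis. A picture is of the moment at which its call begins: read the wrist's pose just before it. calibration takes no time and is no camera call; for the wrist camera it gives the pose at the moment of the call.
- hand_in(): hands the job in, once; it reports no verdict.
Trained networks look in the newest picture that a camera, given by its name, has taken for a name from the list of things; names that differ only in an ending like _2 or _b are one class to them, and where a whole thing is asked for, a point or a joint stands for the part that bears it (a point fixed in the world has none). Each returns a list of dicts, best first, with "confidence" (0 to 1); they miss things now and then, are a little off and sometimes report something else, mostly with a low value. They report only what shows in the picture. A call takes as long as a camera call. They do not tell look-alikes from the thing itself.
- regions_of(camera, thing): "pixels" (480x640 bool, what is visible of it) and "point" ([column, row] in pixels, amid what is visible of it).
The state is a dict: "t": time; "q": joint angles; "qd": joint speeds; "tau": joint torques, N m; "ee_pos": TCP position; "tool_rot": TCP orientation; "force": force on the tool from outside, world axes, zero at the start; "moment": the same for the moment, N m; "grip_width": finger opening in m.
Only numpy, scipy, OpenCV 4.12 (cv2) and the standard library are available. Lean on these libraries where they do the work, as an engineer would, in place of code of your own. Each camera call takes 0.05 s, during which the arm holds its last target.

## Working session

There is one attempt and no reset: what is moved stays moved. The work goes in short steps, Python scripts to look and compute and a shell command to move; the robot and the scene stay as the last step left them, time stands still between calls to the robot, and variables do not carry over. Pictures are saved under pics/ and viewed, and the job is handed in when it is done.

```bash
mkdir -p pics
python3 - <<'E'
from plant import *
import cv2
for n in ["side","top","wrist"]:
    im=capture(n); cv2.imwrite(f"pics/{n}0.png",im)
    c=calibration(n); print(n,c)
s=observe(); print(s, hold_point_z)
E
```

```text
side {'intrinsics': array([[441.92222654,   0.        , 319.68313135],
       [  0.        , 441.92222654, 233.64916892],
       [  0.        ,   0.        ,   1.        ]]), 'cam_to_world': array([[ 0.950114  ,  0.15327616, -0.27164279,  0.29966834],
       [-0.31166509,  0.50055079, -0.80765944, -0.73061739],
       [ 0.01217608,  0.85203012,  0.52335114,  0.56337298],
       [ 0.        ,  0.        ,  0.        ,  1.        ]])}
top {'intrinsics': array([[446.32503066,   0.        , 319.65981138],
       [  0.        , 446.32503066, 236.01315608],
       [  0.        ,   0.        ,   1.        ]]), 'cam_to_world': array([[ 0.01693392,  0.99874773, -0.04707661,  0.49565648],
       [-0.99970243,  0.01608571, -0.01833858,  0.04387316],
       [-0.01755836,  0.04737315,  0.99872293,  0.9539958 ],
       [ 0.        ,  0.        ,  0.        ,  1.        ]])}
wrist {'intrinsics': array([[371.64829954,   0.        , 311.61458285],
       [  0.        , 371.64829954, 239.8180184 ],
       [  0.        ,   0.        ,   1.        ]]), 'cam_to_world': array([[ 0.26709714, -0.91817325, -
[... 190 characters left out ...]
   ,  1.        ]])}
{'t': 0.15, 'q': array([-1.32992059,  0.4692695 , -0.04856785,  1.53338662,  0.0240881 ,
        1.14099184, -0.08230266]), 'qd': array([-0.00028105, -0.00265227,  0.00201125, -0.00616866, -0.00093011,
        0.00029799,  0.0004363 ]), 'tau': array([ 6.77382468e-04, -5.10765302e+01, -4.65744047e-02, -2.37975454e+01,
        1.08377606e-02,  5.43788585e-03, -1.28857906e-05]), 'ee_pos': array([0.17976597, 0.6501254 , 0.19570739]), 'tool_rot': array([ 4.63299648e-04,  7.95776751e-01,  6.05589649e-01, -5.70934775e-04]), 'force': array([-0.49137414, -0.31735841,  0.94791964]), 'moment': array([-0.01591043, -0.01636818,  0.00281034]), 'grip_width': 0.08549672581340648} 0.0187
```

View pics/side0.png

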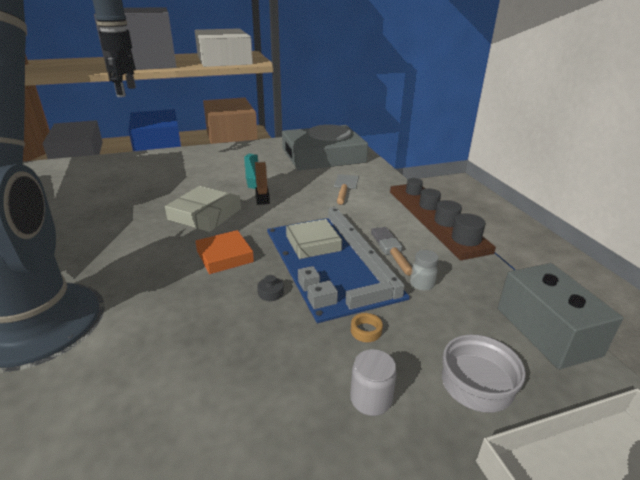

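View pics/top0.png

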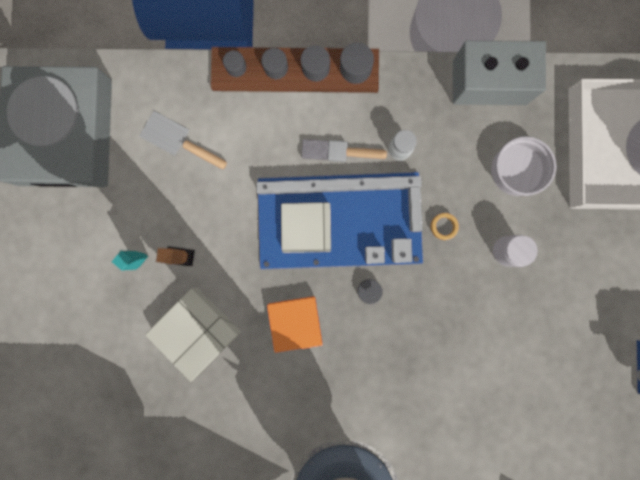

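View pics/wrist0.png

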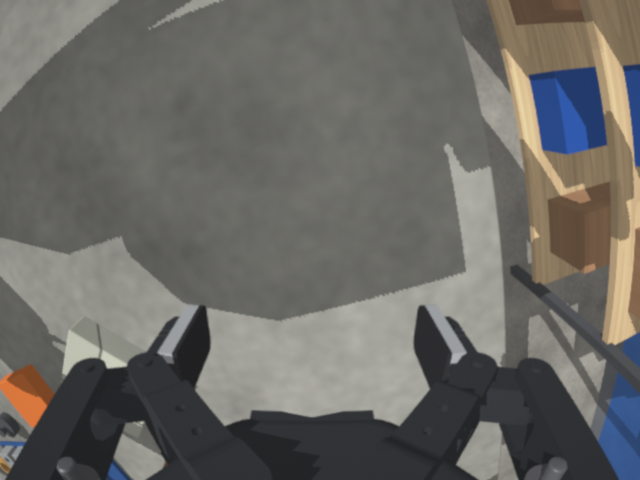

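Side and top views: blue bed at top-view (260–422, 175–268). The pale tile is at (305,227), with the orange one and the bigger pale one to be ignored. The short stop seems to be at (375,255) and the long one at (402,250). The wooden wedge in the black holder is at (175,257), and the teal one is a look-alike.

```bash
cat > h.py <<'E'
import numpy as np, cv2
from plant import *
def ray(cal,px):
    K=cal["intrinsics"];T=cal["cam_to_world"]
    px=np.atleast_2d(px).astype(float)
    d=np.c_[(px[:,0]-K[0,2])/K[0,0],-(px[:,1]-K[1,2])/K[1,1],-np.ones(len(px))]
    return T[:3,3],d@T[:3,:3].T
def onplane(cal,px,z):
    o,d=ray(cal,px); s=(z-o[2])/d[:,2]; return o+d*s[:,None]
def proj(cal,P):
    K=cal["intrinsics"];T=cal["cam_to_world"];P=np.atleast_2d(P)
    c=(P-T[:3,3])@T[:3,:3]
    return np.c_[K[0,2]+K[0,0]*c[:,0]/-c[:,2],K[1,2]-K[1,1]*c[:,1]/-c[:,2]]
E
python3 - <<'E'
from h import *
for n in ["top","side"]:
    im=capture(n); cal=calibration(n)
    out=im.copy()
    for th in ["bed","tile_mid","short_stop","long_stop","wedge_mid","holder","fence_face","end_face"]:
        try: r=regions_of(n,th)
        except Exception as e: print(th,e); continue
        for k in r[:3]:
            m=k["pixels"].astype(np.uint8)
            cs,_=cv2.findContours(m,0,1)
            cv2.drawContours(out,cs,-1,(0,0,255),1)
            if not cs: continue
            c=max(cs,key=cv2.contourArea)
            print(n,th,round(k["confidence"],2),np.round(k["point"]),m.sum(),np.round(cv2.boxPoints(cv2.minAreaRect(c)),1).tolist())
            np.save(f"pics/{n}_{th}_{r.index(k) if False else [id(x) for x in r].index(id(k))}.npy",m)
    if n=="top": c=cv2.resize(out[150:300,100:440],None,fx=2.3,fy=2.3,interpolation=cv2.INTER_CUBIC); c0=cv2.resize(im[150:300,240:440],None,fx=4,fy=4,interpolation=cv2.INTER_CUBIC)
    else: c=cv2.resize(out[130:340,160:440],None,fx=2.8,fy=2.8,interpolation=cv2.INTER_CUBIC);c0=cv2.resize(im[190:330,250:430],None,fx=4.2,fy=4.2,interpolation=cv2.INTER_CUBIC)
    cv2.imwrite(f"pics/{n}1.png",c);cv2.imwrite(f"pics/{n}1z.png",c0)
E
```

```text
top bed 0.66 [349. 215.] 11846 [[255.6999969482422, 176.89999389648438], [419.79998779296875, 171.39999389648438], [422.8999938964844, 263.79998779296875], [258.79998779296875, 269.29998779296875]]
top tile_mid 0.95 [192. 335.] 4699 [[143.5, 335.5], [194.0, 285.0], [241.5, 332.5], [191.0, 383.0]]
top tile_mid 0.88 [296. 326.] 2343 [[266.6000061035156, 303.70001220703125], [314.5, 296.29998779296875], [322.0, 345.29998779296875], [274.20001220703125, 352.70001220703125]]
top tile_mid 0.7 [305. 227.] 2392 [[280.0, 203.0], [330.0, 203.0], [330.0, 253.0], [280.0, 253.0]]
top short_stop 0.67 [373. 257.] 303 [[365.0, 247.0], [383.0, 247.0], [383.0, 263.0], [365.0, 263.0]]
top long_stop 0.59 [403. 250.] 449 [[391.0, 240.0], [411.0, 240.0], [411.0, 262.0], [391.0, 262.0]]
top wedge_mid 0.98 [168. 256.] 426 [[155.60000610351562, 262.3999938964844], [157.5, 247.3000030517578], [187.0, 251.0], [185.10000610351562, 266.1000061035156]]
top wedge_mid 0.67 [126. 261.] 549 [[112.0, 251.0], [146.0, 251.0], [146.0, 270.0], [112.0, 270.0]]
top wedge_mid 0.52 [371. 296.] 474 [[353.6000061035156, 286.200
[... 2400 characters left out ...]
], [257.0, 187.0], [244.0, 187.0]]
side wedge_mid 0.24 [323. 291.] 672 [[303.70001220703125, 285.79998779296875], [333.6000061035156, 279.20001220703125], [338.79998779296875, 302.70001220703125], [309.0, 309.29998779296875]]
side holder 0.66 [262. 197.] 177 [[255.0, 190.0], [269.0, 190.0], [269.0, 204.0], [255.0, 204.0]]
side fence_face 0.63 [347. 271.] 6650 [[264.79998779296875, 229.1999969482422], [349.29998779296875, 183.3000030517578], [411.3999938964844, 297.6000061035156], [326.8999938964844, 343.5]]
side end_face 0.8 [341. 272.] 6710 [[264.79998779296875, 229.8000030517578], [348.5, 184.10000610351562], [410.3999938964844, 297.6000061035156], [326.70001220703125, 343.29998779296875]]
```

View pics/top1.png

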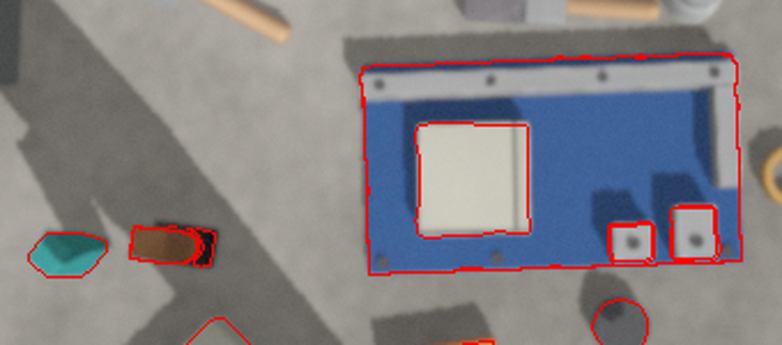

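View pics/top1z.png

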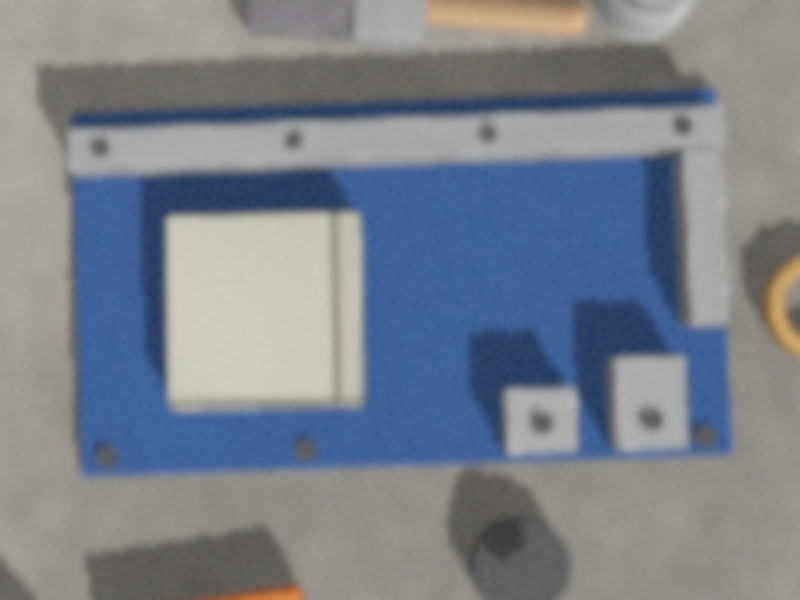

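View pics/side1z.png

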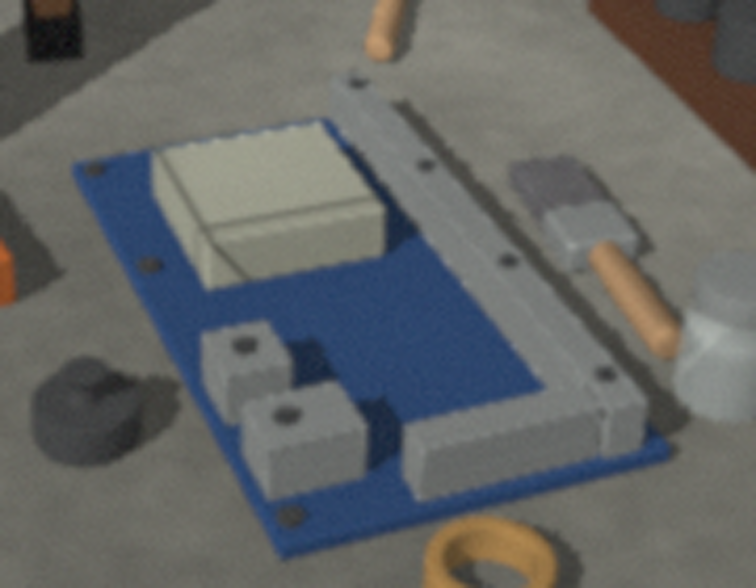

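Zooms show clear corners. The short stop is nearer the tile (bed +y), the long one next to the end stop. Now I zoom in on the wedge and fit the poses from both views.

Run:
```python
from h import *
from scipy.optimize import least_squares
ct,cs=calibration("top"),calibration("side")
T=lambda x,y:(240-.375+x/4,150-.375+y/4)
S=lambda x,y:(250-.38+x/4.2,190-.38+y/4.2)
top=[((-110,270,10),T(82,474)),((-110,-75,10),T(731,452)),((-42,-50,40),T(684,325)),((-42,-70,40),T(728,325)),
((-72,46,40),T(502,386)),((-72,10,40),T(579,386)),((-105,10,40),T(579,453)),((-105,46,40),T(502,455)),
((-58,-10,40),T(610,354)),((-58,-46,40),T(688,354)),((-105,-46,40),T(690,451)),((-105,-10,40),T(611,452)),((50,-50,40),T(680,152))]
side=[((-110,270,10),S(73,166)),((-110,-75,10),S(282,556)),((85,-75,10),S(670,452)),((-58,-10,40),S(336,382)),((-58,-46,40),S(367,430)),((-105,-46,40),S(268,455)),((-105,-10,40),S(242,413)),
((-105,46,40),S(202,335)),((-72,46,40),S(268,320)),((-72,10,40),S(292,357)),((-105,10,40),S(225,373)),((-42,-50,40),S(403,428))]
def W(p,M):
    M=np.array(M)/1000;c,s=np.cos(p[2]),np.sin(p[2])
    return np.c_[p[0]+c*M[:,0]-s*M[:,1],p[1]+s*M[:,0]+c*M[:,1],M[:,2]]
def fit(lst,x0):
    f=lambda p:np.concatenate([(proj(c,W(p,[a for a,_ in l]))-np.array([b for _,b in l])).ravel() for c,l in lst])
    r=least_squares(f,x0,loss="soft_l1"); return r.x,f(r.x)
for nm,l in [("top",[(ct,top)]),("side",[(cs,side)]),("both",[(ct,top),(cs,side)])]:
    p,r=fit(l,[.5,-.1,0]); print("bed",nm,np.round(p,4),"rms px",np.round(np.sqrt((r**2).mean()),2))
bed=p
tt=[((-50,50,40),T(168,401)),((-50,-50,40),T(362,401)),((50,-50,40),T(362,211)),((50,50,40),T(166,211))]
ts=[((-50,50,40),S(152,155)),((-50,-50,40),S(208,232)),((50,-50,40),S(384,205)),((50,50,40),S(320,121)),((-50,-50,10),S(212,287)),((50,-50,10),S(384,253))]
for nm,l in [("top",[(ct,tt)]),("side",[(cs,ts)]),("both",[(ct,tt),(cs,ts)])]:
    p,r=fit(l,[.5,.1,0]); print("tile",nm,np.round(p,4),np.round(np.sqrt((r**2).mean()),2))
    c,s=np.cos(bed[2]),np.sin(bed[2]);d=p[:2]-bed[:2];print("  in bed",np.round([c*d[0]+s*d[1],-s*d[0]+c*d[1],p[2]-bed[2]],4))
im=capture("top");cv2.imwrite("pics/topw.png",cv2.resize(im[235:285,105:205],None,fx=8,fy=8,interpolation=cv2.INTER_CUBIC))
im=capture("side");cv2.imwrite("pics/sidew.png",cv2.resize(im[145:215,230:290],None,fx=8,fy=8,interpolation=cv2.INTER_CUBIC))
```

```text
bed top [ 0.5921 -0.0759  0.0471] rms px 0.81
bed side [ 0.5933 -0.0813  0.0455] rms px 0.75
bed both [ 0.5932 -0.0778  0.0465] rms px 1.11
tile top [0.5587 0.0896 0.0203] 0.42
  in bed [-0.0267  0.1689 -0.0262]
tile side [0.56   0.0908 0.0415] 0.88
  in bed [-0.0253  0.17   -0.005 ]
tile both [0.5594 0.0898 0.0304] 0.81
  in bed [-0.026   0.1691 -0.0161]
```

```bash
ls pics
```

```text
side0.png
side1.png
side1z.png
side_bed_0.npy
side_bed_1.npy
side_end_face_0.npy
side_fence_face_0.npy
side_holder_0.npy
side_long_stop_0.npy
side_long_stop_1.npy
side_short_stop_0.npy
side_tile_mid_0.npy
side_tile_mid_1.npy
side_tile_mid_2.npy
side_wedge_mid_0.npy
side_wedge_mid_1.npy
side_wedge_mid_2.npy
sidew.png
top0.png
top1.png
top1z.png
top_bed_0.npy
top_end_face_0.npy
top_end_face_1.npy
top_fence_face_0.npy
top_holder_0.npy
top_long_stop_0.npy
top_short_stop_0.npy
top_tile_mid_0.npy
top_tile_mid_1.npy
top_tile_mid_2.npy
top_wedge_mid_0.npy
top_wedge_mid_1.npy
top_wedge_mid_2.npy
topw.png
wrist0.png
```

View pics/topw.png

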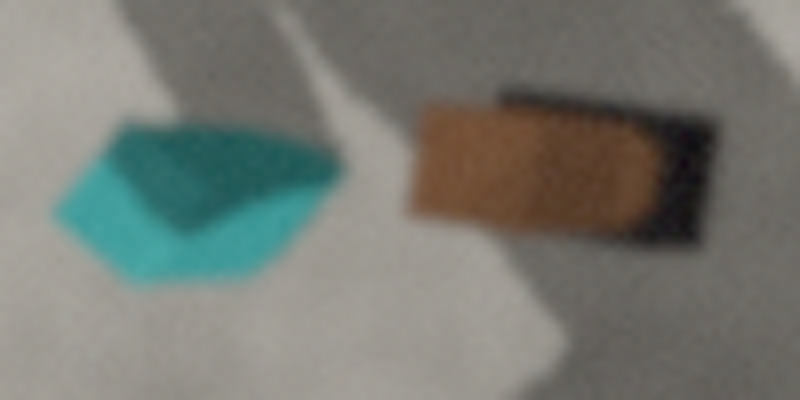

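View pics/sidew.png

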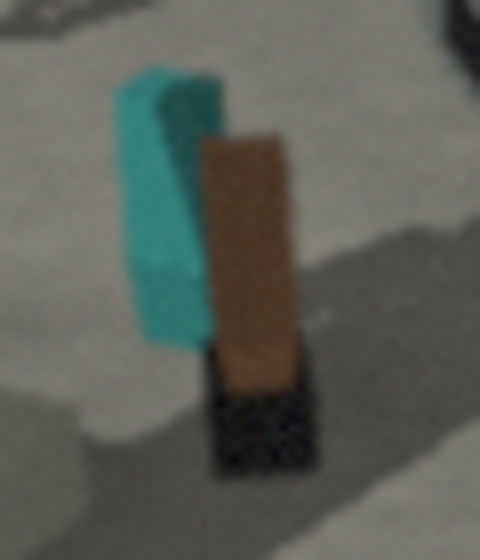

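Both cameras agree: wedge upright in the holder (top corners at top-view zoom (422,103), (408,215)), with its 28 mm (taper) axis apparently along world x. Next I'll estimate its pose and start moving towards the tile with the gripper shut.

```bash
python3 - <<'E'
from h import *
ct=calibration("top");cs=calibration("side")
T=lambda x,y:(105-.44+x/8,235-.44+y/8)
print("wedge top +y edge",onplane(ct,[T(423,101),T(408,217),T(540,120),T(535,228)],.108))
print("holder",onplane(ct,[T(500,90),T(718,118),T(703,246)],.030))
S=lambda x,y:(230-.44+x/8,145-.44+y/8)
print("side top",onplane(cs,[S(205,138),S(285,138)],.108),onplane(cs,[S(215,478),S(316,472)],0))
E
python3 -m jog '[[0.03,-0.03,0,0,0,-0.12,1],[0.04,-0.05,0,0,0,-0.13,1],[0.04,-0.055,0,0,0,-0.13,1],[0.035,-0.06,0,0,0,-0.13,1],[0.035,-0.06,0,0,0,-0.13,1],[0.03,-0.06,0,0,0,-0.13,1],[0.03,-0.06,0,0,0,-0.13,1],[0.03,-0.06,0,0,0,-0.13,1],[0.02,-0.06,0,0,0,-0.12,1],[0.016,-0.06,0,0,0,-0.104,1]]' 60
```

```text
wedge top +y edge [[0.50921443 0.36854938 0.108     ]
 [0.48154592 0.37119775 0.108     ]
 [0.50515361 0.34033603 0.108     ]
 [0.47945447 0.34069274 0.108     ]]
holder [[0.51366139 0.37840212 0.03      ]
 [0.50732357 0.32113095 0.03      ]
 [0.47405112 0.32403748 0.03      ]]
side top [[0.48563671 0.37008036 0.108     ]
 [0.51111015 0.36255281 0.108     ]] [[0.47502873 0.33413284 0.        ]
 [0.50878003 0.3285032  0.        ]]
t: 2.4
ee_pos: [0.4691, 0.1244, 0.197]
tool_rot: [-0.0, 1.0, 0.022, 0.001]
force: [0.7, -0.2, 0.7]
grip_width: 0.0001
```

```bash
python3 -m jog '[[0.008,-0.019,0,0,0,0,1],[0.008,-0.019,0,0,0,0,1],[0,0,-0.03,0,0,0,1],[0,0,-0.03,0,0,0,1],[0,0,-0.03,0,0,0,1],[0,0,-0.03,0,0,0,1],[0,0,-0.03,0,0,0,1],[0,0,-0.019,0,0,0,1],[0,0,-0.008,0,0,0,1],[0,0,0,0,0,0,1]]'
python3 - <<'E'
from h import *
for n in ["wrist","top"]:
    im=capture(n); cv2.imwrite(f"pics/{n}2.png",im if n=="wrist" else cv2.resize(im[150:300,240:440],None,fx=4,fy=4))
E
```

```text
t: 3.65
ee_pos: [0.4844, 0.0883, 0.0195]
tool_rot: [0.0, 1.0, 0.023, -0.0]
force: [-0.5, 0.7, -0.1]
grip_width: -0.0003
```

View pics/wrist2.png

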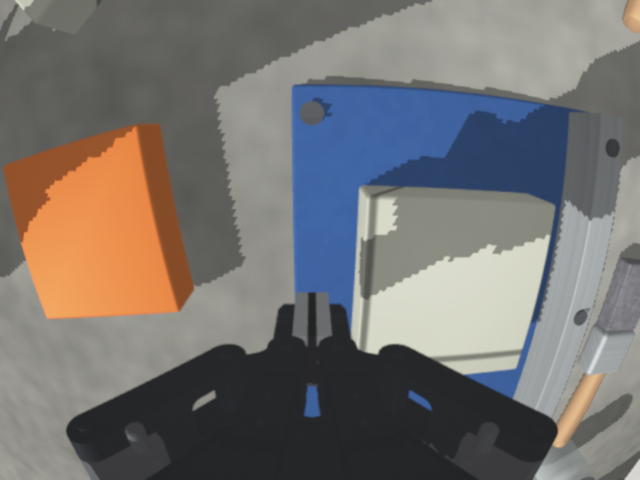

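View pics/top2.png

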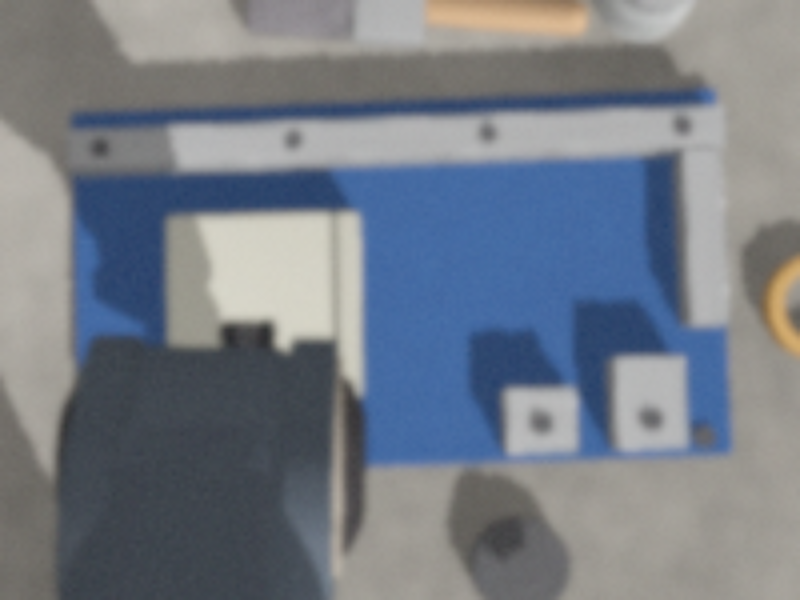

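Finger sits beside the tile's −x face (wrist (315,320), tile (360–555, 190–370)). Pushing towards the fence.

```bash
python3 -m jog '[[0.005,0.0002,0,0,0,0,1],[0.005,0.0002,0,0,0,0,1],[0.005,0.0002,0,0,0,0,1],[0.004,0.0002,0,0,0,0,1],[0.004,0.0002,0,0,0,0,1],[0.003,0.0002,0,0,0,0,1],[0.003,0.0002,0,0,0,0,1],[0.002,0.0001,0,0,0,0,1],[0.002,0.0001,0,0,0,0,1],[0.001,0,0,0,0,0,1]]'
python3 - <<'E'
from h import *
for n in ["wrist"]:
    im=capture(n); cv2.imwrite(f"pics/{n}3.png",im )
E
```

```text
t: 5.0
ee_pos: [0.5184, 0.0899, 0.0195]
tool_rot: [-0.0, 1.0, 0.024, 0.0]
force: [0.3, 0.2, 0.7]
grip_width: -0.0004
```

View pics/wrist3.png

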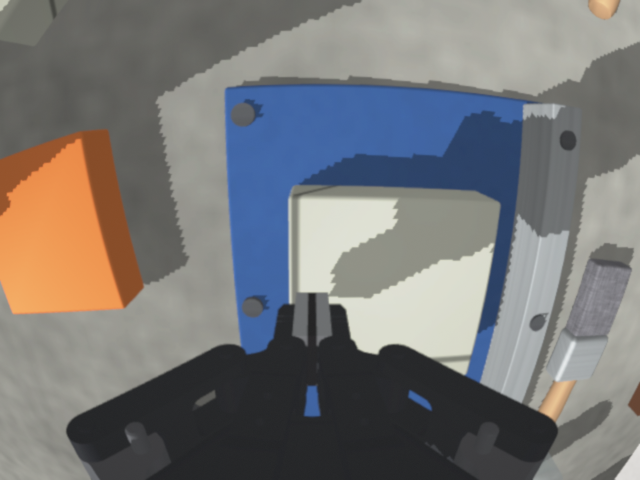

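```bash
python3 -m jog '[[0.002,0.0001,0,0,0,0,1],[0.002,0.0001,0,0,0,0,1],[0.002,0.0001,0,0,0,0,1],[0.001,0,0,0,0,0,1],[0.001,0,0,0,0,0,1],[0.001,0,0,0,0,0,1],[0.001,0,0,0,0,0,1],[0.001,0,0,0,0,0,1],[0,0,0,0,0,0,1],[0,0,0,0,0,0,1]]'
python3 - <<'E'
from h import *
for n in ["wrist","side"]:
    im=capture(n); cv2.imwrite(f"pics/{n}4.png",im )
E
```

```text
t: 6.3
ee_pos: [0.5292, 0.0902, 0.0195]
tool_rot: [-0.0, 1.0, 0.024, -0.0]
force: [0.4, -0.6, 0.9]
grip_width: -0.0001
```

View pics/wrist4.png

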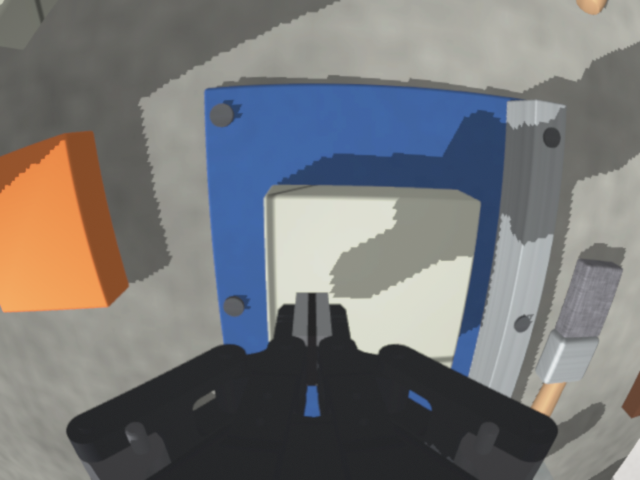

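Run:
```python
from h import *
im=cv2.imread("pics/side4.png"); cv2.imwrite("pics/side4z.png",cv2.resize(im[150:330,230:430],None,fx=3.3,fy=3.3,interpolation=cv2.INTER_CUBIC))
c=calibration("wrist");T=c["cam_to_world"];print(np.round(T,3)); s=observe();print(s["ee_pos"])
def fp(P):
    q=T[:3,:3].T@(np.array(P)-T[:3,3]); x,y,z=q[0],-q[1],-q[2]; r=np.hypot(x,y);th=np.arctan2(r,z)
    return 311.6+371.65*th*x/r,239.8+371.65*th*y/r
print(fp(s["ee_pos"]),fp(s["ee_pos"]+[0,0,.02]))
```

```text
[[ 0.999 -0.044 -0.014  0.526]
 [ 0.046  0.952  0.303  0.168]
 [ 0.    -0.304  0.953  0.196]
 [ 0.     0.     0.     1.   ]]
[0.52921194 0.09018585 0.01952924]
(np.float64(311.01842384388107), np.float64(279.75039258981525)) (np.float64(310.96050615217524), np.float64(296.94118268911996))
```

View pics/side4z.png

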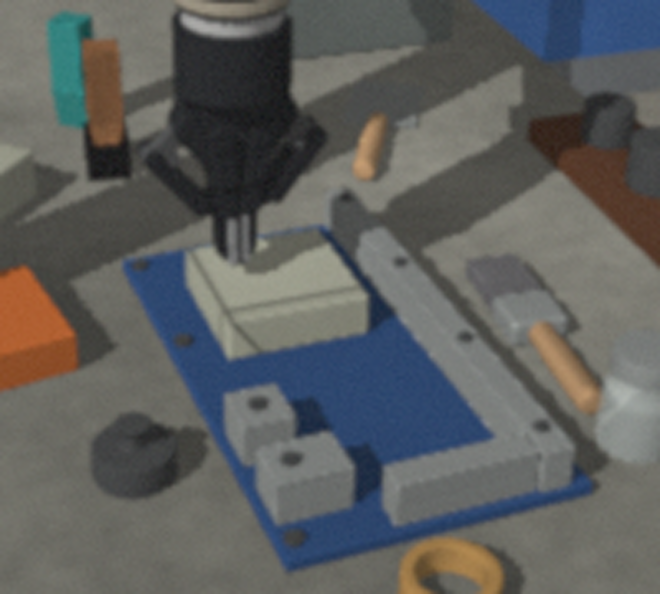

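Run:
```python
from h import *
cs=calibration("side");ct=calibration("top")
for z in [.02,.04,.05,.06]: print(z,proj(cs,[[.529,.09,z]]),proj(ct,[[.529,.09,z]]))
print(onplane(cs,[(302.7,229)],.04),onplane(cs,[(302.7,229)],.0195))
```

```text
0.02 [[300.20926463 241.11707383]] [[305.74868203 240.88224728]]
0.04 [[300.11295092 233.65703669]] [[305.27383391 240.5264745 ]]
0.05 [[300.06403322 229.86808651]] [[305.02855172 240.34270053]]
0.06 [[300.01459754 226.03901659]] [[304.77779702 240.15482635]]
[[0.5403272  0.10793219 0.04      ]] [[0.54975357 0.14077734 0.0195    ]]
```

```bash
python3 - <<'E'
from h import *
c=calibration("wrist");T=c["cam_to_world"]
def fp(P):
    q=T[:3,:3].T@(np.array(P)-T[:3,3]); x,y,z=q[0],-q[1],-q[2]; r=np.hypot(x,y);th=np.arctan2(r,z)
    return np.round([311.6+371.65*th*x/r,239.8+371.65*th*y/r],1)
b=np.array([.5932,-.0778]);a=.0465;R=np.array([[np.cos(a),-np.sin(a)],[np.sin(a),np.cos(a)]])
for p in [(-110,270,10),(50,270,40),(70,270,40)]:
    print(p,fp([*(b+R@np.array(p[:2])/1000),p[2]/1000]))
a=.02;R=np.array([[np.cos(a),-np.sin(a)],[np.sin(a),np.cos(a)]])
for p in [(-50,50,40),(50,50,40),(50,-50,40)]: print(p,fp([*(np.array([.559,.09])+R@np.array(p[:2])/1000),.04]))
for z in (.02,.03,.04,.05): print(z,fp([.529,.0902,z]),fp([.529,.0902+.011,z]))
E
python3 - <<'E'
import cv2
im=cv2.imread("pics/wrist4.png");cv2.imwrite("pics/wrist4z.png",cv2.resize(im[230:400,210:420],None,fx=3.5,fy=3.5,interpolation=cv2.INTER_CUBIC))
E
```

```text
(-110, 270, 10) [203.8  87.2]
(50, 270, 40) [538.1  95. ]
(70, 270, 40) [569.4 101.2]
(-50, 50, 40) [266.7 191.9]
(50, 50, 40) [486.5 200.9]
(50, -50, 40) [451.1 377.8]
0.02 [310.6 280.1] [311.6 260.2]
0.03 [310.6 288.3] [311.6 267.6]
0.04 [310.5 297.3] [311.6 275.8]
0.05 [310.4 307.4] [311.6 284.9]
```

View pics/wrist4z.png

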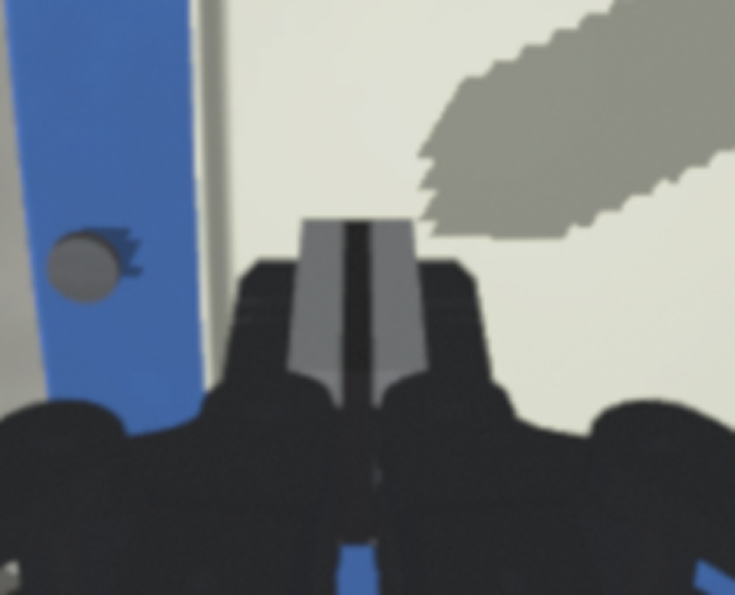

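The fingers are above the tile: the side view puts the visible tip at z≈0.05, although the TCP reads 0.0195, and the tile hasn't moved. I'll back off and go lower, checking by touch.

```bash
python3 -m jog '[[-0.015,-0.0007,0,0,0,0,1],[-0.015,-0.0007,0,0,0,0,1],[-0.015,-0.0007,0,0,0,0,1],[0,0,-0.002,0,0,0,1],[0,0,-0.002,0,0,0,1],[0,0,-0.002,0,0,0,1],[0,0,-0.001,0,0,0,1],[0,0,-0.001,0,0,0,1],[0,0,0,0,0,0,1],[0,0,0,0,0,0,1]]'
python3 - <<'E'
from h import *
s=observe();print(s["q"],s["tool_rot"],s["ee_pos"])
for n in ["wrist","side"]:
    im=capture(n); cv2.imwrite(f"pics/{n}5.png",im[230:400,210:420] if n=="wrist" else cv2.resize(im[190:270,250:350],None,fx=7,fy=7,interpolation=cv2.INTER_CUBIC))
E
```

```text
t: 7.65
ee_pos: [0.4843, 0.0881, 0.0115]
tool_rot: [-0.0, 1.0, 0.023, 0.0]
force: [-0.2, -0.0, -0.6]
grip_width: -0.0
[-0.55955017  0.45163684  0.36765211  2.13961391 -0.28345751  0.59557106
  0.05759178] [-2.39654816e-05  9.99724646e-01  2.34654950e-02  5.04090936e-05] [0.48430974 0.08808107 0.01153952]
```

View pics/side5.png

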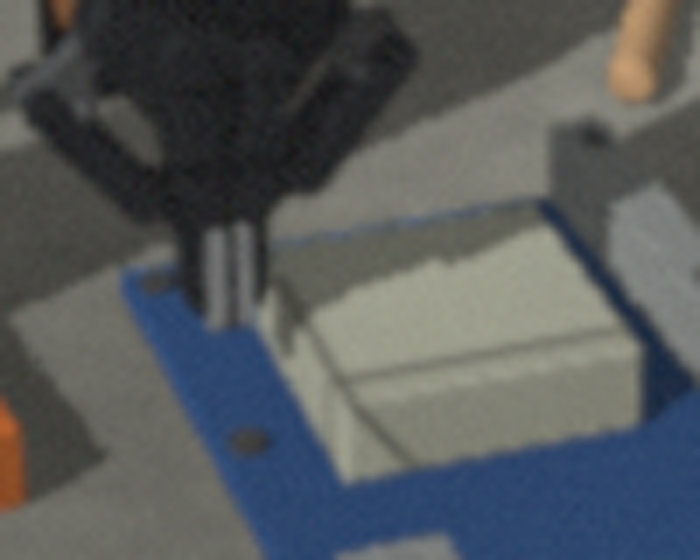

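View pics/wrist5.png

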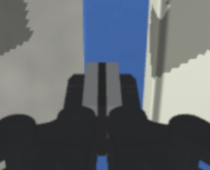

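Run:
```python
from h import *
cs=calibration("side")
for z in [.01,.02,.03,.04,.05]: print(z,proj(cs,[[.4843,.088,z],[.4843,.077,z]]).round(1).tolist())
```

```text
0.01 [[281.5, 248.4], [282.7, 251.0]]
0.02 [[281.4, 244.7], [282.6, 247.3]]
0.03 [[281.2, 241.0], [282.4, 243.5]]
0.04 [[281.1, 237.2], [282.3, 239.7]]
0.05 [[280.9, 233.4], [282.1, 235.9]]
```

Side and wrist views both put the real tip about 32 mm above the reported TCP. I'll keep lowering with force checks.

```bash
python3 -m jog '[[0,0,-0.002,0,0,0,1],[0,0,-0.002,0,0,0,1],[0,0,-0.002,0,0,0,1],[0,0,-0.002,0,0,0,1],[0,0,-0.002,0,0,0,1],[0,0,-0.002,0,0,0,1],[0,0,-0.002,0,0,0,1],[0,0,-0.002,0,0,0,1],[0,0,0,0,0,0,1],[0,0,0,0,0,0,1]]'
python3 - <<'E'
from h import *
for n in ["side"]:
    im=capture(n); cv2.imwrite(f"pics/{n}6.png",im[230:400,210:420] if n=="wrist" else cv2.resize(im[190:270,250:350],None,fx=7,fy=7,interpolation=cv2.INTER_CUBIC))
E
```

```text
t: 9.0
ee_pos: [0.4843, 0.0881, -0.0045]
tool_rot: [-0.0, 1.0, 0.024, 0.0]
force: [-0.1, -0.0, 0.3]
grip_width: 0.0003
```

View pics/side6.png

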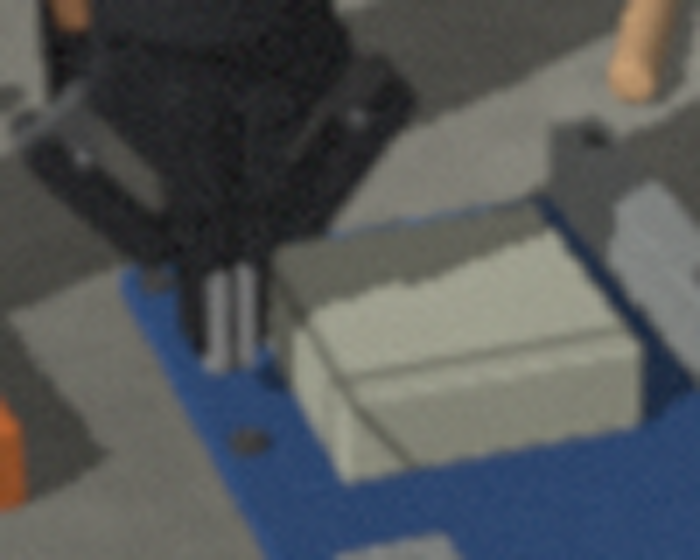

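```bash
python3 -m jog '[[0,0,-0.002,0,0,0,1],[0,0,-0.002,0,0,0,1],[0,0,-0.002,0,0,0,1],[0,0,-0.002,0,0,0,1],[0,0,-0.001,0,0,0,1],[0,0,-0.001,0,0,0,1],[0.002,0.0001,0,0,0,0,1],[0.003,0.0002,0,0,0,0,1],[0.003,0.0002,0,0,0,0,1],[0.003,0.0002,0,0,0,0,1]]'
```

```text
t: 10.3
ee_pos: [0.4939, 0.0887, -0.0147]
tool_rot: [-0.0, 1.0, 0.024, -0.002]
force: [-6.7, 0.2, 4.4]
grip_width: -0.0001
```

```bash
python3 -m jog '[[0.004,0.0002,0,0,0,0,1],[0.004,0.0002,0,0,0,0,1],[0.004,0.0002,0,0,0,0,1],[0.003,0.0001,0,0,0,0,1],[0.002,0.0001,0,0,0,0,1],[0.002,0.0001,0,0,0,0,1],[0.002,0.0001,0,0,0,0,1],[0.002,0.0001,0,0,0,0,1],[0.002,0.0001,0,0,0,0,1],[0.002,0.0001,0,0,0,0,1]]'
python3 - <<'E'
from h import *
for n in ["wrist"]:
    im=capture(n); cv2.imwrite(f"pics/{n}7.png",im)
E
```

```text
t: 11.55
ee_pos: [0.5192, 0.0899, -0.015]
tool_rot: [-0.0, 1.0, 0.024, -0.003]
force: [-6.3, -0.0, 3.4]
grip_width: -0.0001
```

View pics/wrist7.png

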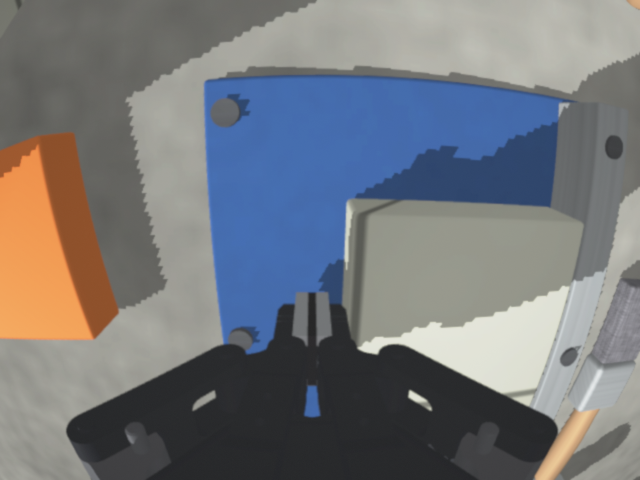

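Now pushing (Fx ≈ −6 N) and the tile is near the fence. Continuing until the force rises.

```bash
python3 -m jog '[[0.001,0,0,0,0,0,1],[0.001,0,0,0,0,0,1],[0.001,0,0,0,0,0,1],[0,0,0,0,0,0,1],[0,0,0,0,0,0,1],[0,0,0,0,0,0,1],[0,0,0,0,0,0,1],[0,0,0,0,0,0,1],[0,0,0,0,0,0,1],[0,0,0,0,0,0,1]]'
```

```text
t: 12.85
ee_pos: [0.5198, 0.0899, -0.0153]
tool_rot: [-0.0, 1.0, 0.024, -0.005]
force: [-10.3, 0.3, 7.1]
grip_width: 0.0003
```

```bash
python3 -m jog '[[0.002,0,0.001,0,0,0,1],[0.002,0,0,0,0,0,1],[0.002,0,0,0,0,0,1],[0.001,0,0,0,0,0,1],[0,0,0,0,0,0,1],[0,0,0,0,0,0,1],[0,0,0,0,0,0,1],[0,0,0,0,0,0,1],[0,0,0,0,0,0,1],[0,0,0,0,0,0,1]]'
python3 - <<'E'
from h import *
for n in ["wrist","side"]:
    im=capture(n); cv2.imwrite(f"pics/{n}8.png",im if n=="wrist" else cv2.resize(im[190:270,250:350],None,fx=7,fy=7,interpolation=cv2.INTER_CUBIC))
E
```

```text
t: 14.1
ee_pos: [0.52, 0.0887, -0.0152]
tool_rot: [0.0, 1.0, 0.024, -0.012]
force: [-21.6, -2.5, 15.9]
grip_width: -0.0004
```

View pics/wrist8.png

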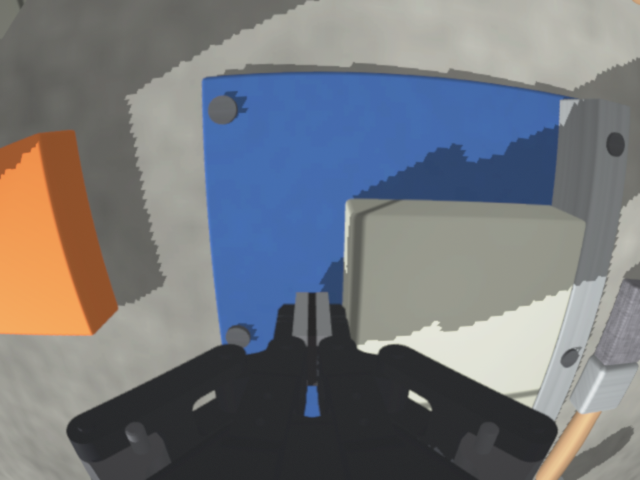

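View pics/side8.png

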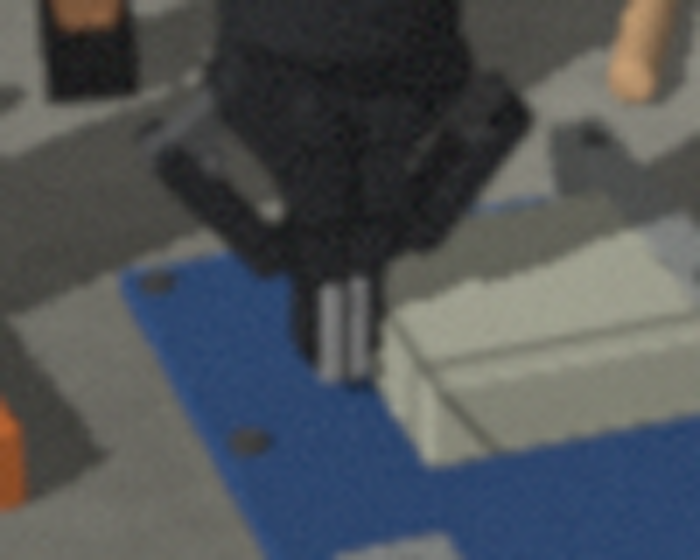

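The tile is against the fence (stalled at 21 N). Next I go round to its +y side.

```bash
python3 -m jog '[[-0.012,0,0,0,0,0,1],[-0.01,0,0.003,0,0,0,1],[0,0,0.025,0,0,0,1],[0,0,0.025,0,0,0,1],[0.01,0.025,0.005,0,0,0,1],[0.02,0.025,0,0,0,0,1],[0.02,0.024,0,0,0,0,1],[0.024,0,0,0,0,0,1],[0,0,0,0,0,0,1],[0,0,0,0,0,0,1]]'
python3 - <<'E'
from h import *
for n in ["wrist"]:
    im=capture(n); cv2.imwrite(f"pics/{n}9.png",im)
E
```

```text
t: 15.45
ee_pos: [0.5837, 0.1638, 0.0445]
tool_rot: [0.0, 1.0, 0.023, -0.0]
force: [1.1, -0.2, -0.5]
grip_width: -0.0001
```

View pics/wrist9.png

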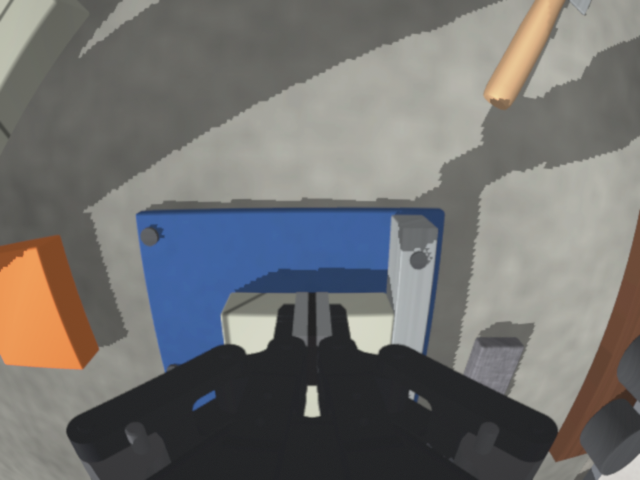

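```bash
cat >> h.py <<'E'
def wray(cal,px,z):
    K=cal["intrinsics"];T=cal["cam_to_world"];px=np.atleast_2d(px).astype(float)
    dx,dy=px[:,0]-K[0,2],px[:,1]-K[1,2];r=np.hypot(dx,dy)+1e-9;th=r/K[0,0]
    d=np.c_[np.sin(th)*dx/r,-np.sin(th)*dy/r,-np.cos(th)]@T[:3,:3].T
    return T[:3,3]+d*((z-T[2,3])/d[:,2])[:,None]
B0=np.array([.5932,-.0778]);BA=.0465
def tobed(P):
    P=np.atleast_2d(P)[:,:2]-B0;c,s=np.cos(BA),np.sin(BA);return np.c_[c*P[:,0]+s*P[:,1],-s*P[:,0]+c*P[:,1]]
E
python3 - <<'E'
from h import *
im=cv2.imread("pics/wrist9.png");cv2.imwrite("pics/wrist9z.png",cv2.resize(im[200:380,120:460],None,fx=2.3,fy=2.3,interpolation=cv2.INTER_CUBIC))
c=calibration("wrist")
print(tobed(wray(c,[(240,292),(390,293)],.01)),tobed(wray(c,[(222,311),(393,316)],.04)))
print(tobed([[.5837,.1638]]))
E
```

```text
[[-0.04387421  0.2176331 ]
 [ 0.05178946  0.2168055 ]] [[-0.04877367  0.2199592 ]
 [ 0.04771923  0.21685082]]
[[0.00174062 0.24178044]]
```

View pics/wrist9z.png

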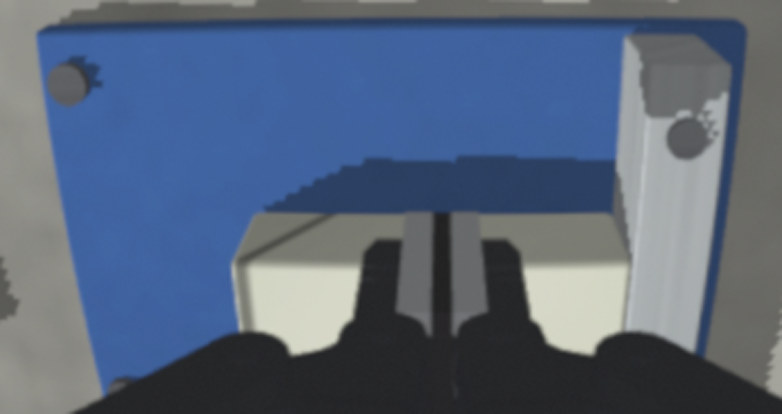

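Tile is flush along the fence with its +y face at bed y≈0.217. I'll descend behind it and push.

```bash
python3 -m jog '[[-0.002,0,-0.015,0,0,0,1],[0,0,-0.015,0,0,0,1],[0,0,-0.015,0,0,0,1],[0,0,-0.009,0,0,0,1],[0,0,-0.005,0,0,0,1],[0,0,0,0,0,0,1],[0.0004,-0.008,0,0,0,0,1],[0.0004,-0.008,0,0,0,0,1],[0.0005,-0.01,0,0,0,0,1],[0.0005,-0.01,0,0,0,0,1]]'
```

```text
t: 16.75
ee_pos: [0.5845, 0.1287, -0.014]
tool_rot: [-0.001, 1.0, 0.024, 0.0]
force: [-0.5, 4.4, 1.9]
grip_width: 0.0001
```

```bash
python3 -m jog '[[0.0005,-0.01,0,0,0,0,1],[0.0005,-0.01,0,0,0,0,1],[0.0005,-0.01,0,0,0,0,1],[0.0005,-0.01,0,0,0,0,1],[0.0005,-0.01,0,0,0,0,1],[0.0005,-0.01,0,0,0,0,1],[0.0005,-0.01,0,0,0,0,1],[0.0005,-0.01,0,0,0,0,1],[0.0005,-0.01,0,0,0,0,1],[0.0005,-0.01,0,0,0,0,1]]'
python3 - <<'E'
from h import *
for n in ["wrist","top"]:
    im=capture(n); cv2.imwrite(f"pics/{n}10.png",im if n=="wrist" else cv2.resize(im[150:300,240:440],None,fx=4,fy=4))
E
```

```text
t: 18.0
ee_pos: [0.5893, 0.0284, -0.014]
tool_rot: [-0.001, 1.0, 0.024, 0.0]
force: [-0.1, 5.4, 4.0]
grip_width: -0.0001
```

View pics/wrist10.png

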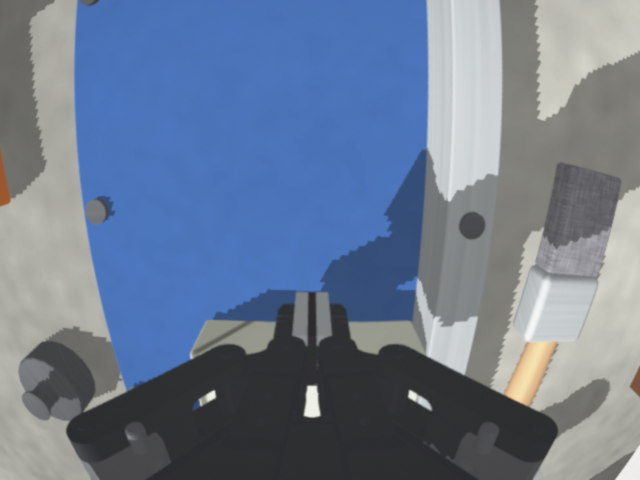

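View pics/top10.png

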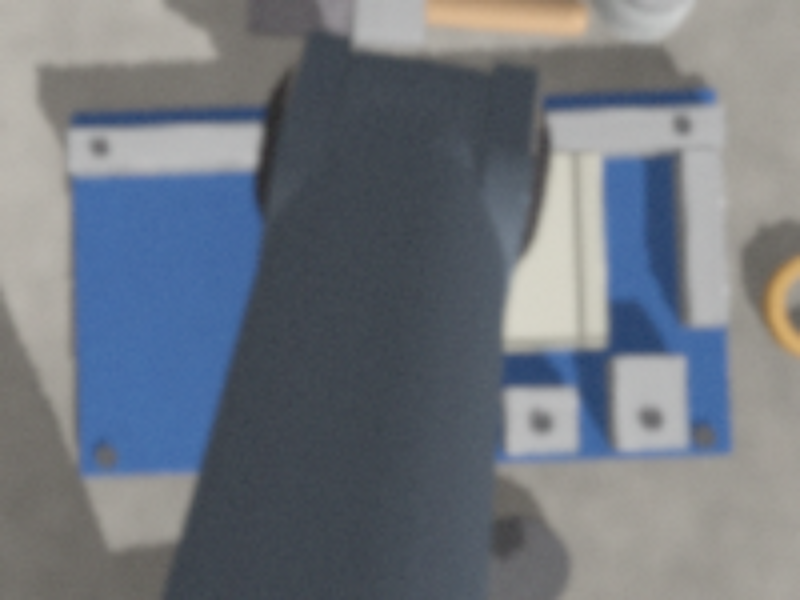

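The tile slides cleanly along the fence, with about 40 mm left to the end stop (top zoom 606→684).

```bash
python3 -m jog '[[0.0004,-0.008,0,0,0,0,1],[0.0004,-0.008,0,0,0,0,1],[0.0003,-0.007,0,0,0,0,1],[0.0003,-0.006,0,0,0,0,1],[0.0002,-0.005,0,0,0,0,1],[0.0002,-0.004,0,0,0,0,1],[0.0001,-0.003,0,0,0,0,1],[0.0001,-0.002,0,0,0,0,1],[0.0001,-0.002,0,0,0,0,1],[0.0001,-0.002,0,0,0,0,1]]'
```

```text
t: 19.35
ee_pos: [0.591, -0.0163, -0.0143]
tool_rot: [-0.002, 1.0, 0.024, -0.0]
force: [-0.5, 9.2, 4.7]
grip_width: -0.0001
```

```bash
python3 -m jog '[[0.001,-0.002,0,0,0,0,1],[0.001,-0.002,0,0,0,0,1],[0.001,-0.002,0,0,0,0,1],[0.001,-0.002,0,0,0,0,1],[0,-0.002,0,0,0,0,1],[0,0,0,0,0,0,1],[0,0,0,0,0,0,1],[0,0,0,0,0,0,1],[0,0,0,0,0,0,1],[0,0,0,0,0,0,1]]'
python3 - <<'E'
from h import *
for n in ["wrist","top","side"]:
    im=capture(n); cv2.imwrite(f"pics/{n}11.png",im if n=="wrist" else cv2.resize(im[150:300,240:440] if n=="top" else im[190:330,250:430],None,fx=4,fy=4))
E
```

```text
t: 20.6
ee_pos: [0.591, -0.0158, -0.0146]
tool_rot: [-0.008, 1.0, 0.027, -0.005]
force: [-9.6, 23.4, 14.6]
grip_width: 0.0001
```

View pics/side11.png

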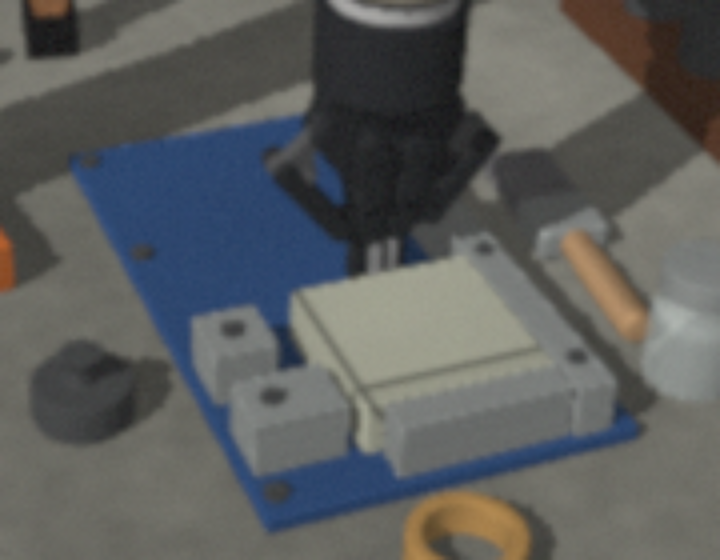

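View pics/top11.png

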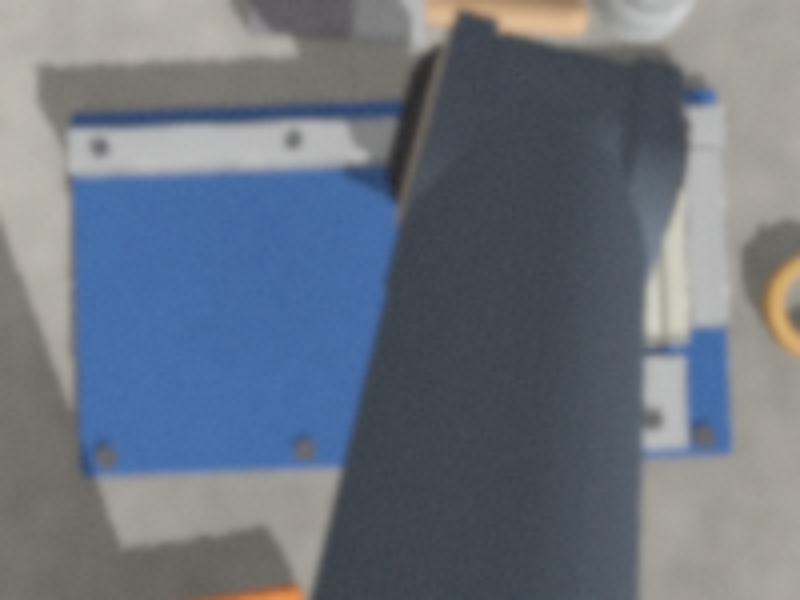

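The tile is home against the end stop (stalled at 23 N). Now I retreat to the wedge, with the gripper opening.

```bash
python3 -m jog '[[-0.004,0.012,0,0,0,0,1],[0,0.012,0.005,0,0,0,1],[0,0.005,0.05,0,0,0,0.6],[0,0.01,0.06,0,0,0,0],[0,0.02,0.06,0,0,-0.02,-0.5],[-0.015,0.055,0.02,0,0,-0.03,-0.5],[-0.02,0.055,0,0,0,-0.03,-0.5],[-0.02,0.055,0,0,0,-0.03,-0.5],[-0.02,0.055,0,0,0,-0.03,-0.5],[-0.02,0.05,0,0,0,0,-0.5]]'
python3 - <<'E'
from h import *
for n in ["wrist","top"]:
    im=capture(n); cv2.imwrite(f"pics/{n}12.png",im if n=="wrist" else cv2.resize(im[150:300,240:440],None,fx=4,fy=4))
print(regions_of("wrist","wedge_mid")[0]["point"] if regions_of("wrist","wedge_mid") else None)
E
```

```text
t: 22.0
ee_pos: [0.4963, 0.3004, 0.18]
tool_rot: [0.0, 0.999, -0.047, 0.001]
force: [1.0, -0.4, 0.1]
grip_width: 0.0639
[298.7, 160.0]
```

View pics/wrist12.png

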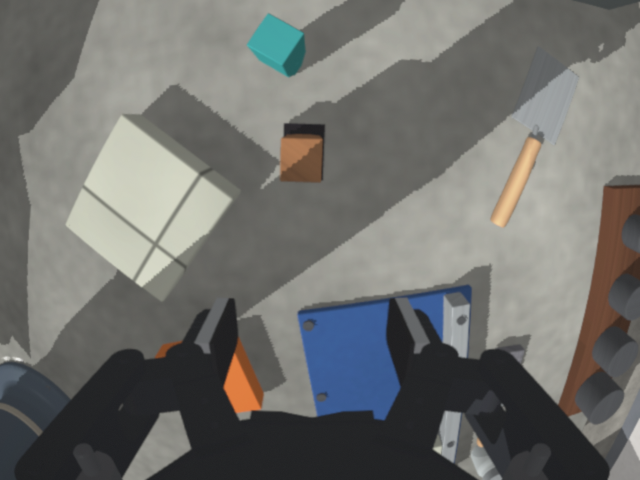

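View pics/top12.png

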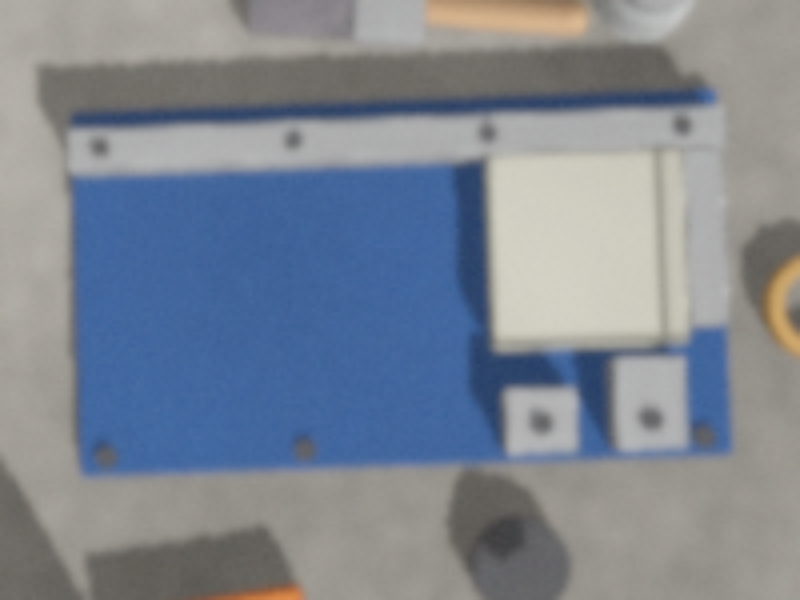

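Tile is home in the top view (488–690, 150–352 zoom), flush on both. In the wrist view the wedge is at (302,155). Zooming in for its pose.

Run:
```python
from h import *
im=cv2.imread("pics/wrist12.png");cv2.imwrite("pics/wrist12z.png",cv2.resize(im[115:190,265:340],None,fx=8,fy=8,interpolation=cv2.INTER_CUBIC))
```

```text
(no output)
```

View pics/wrist12z.png

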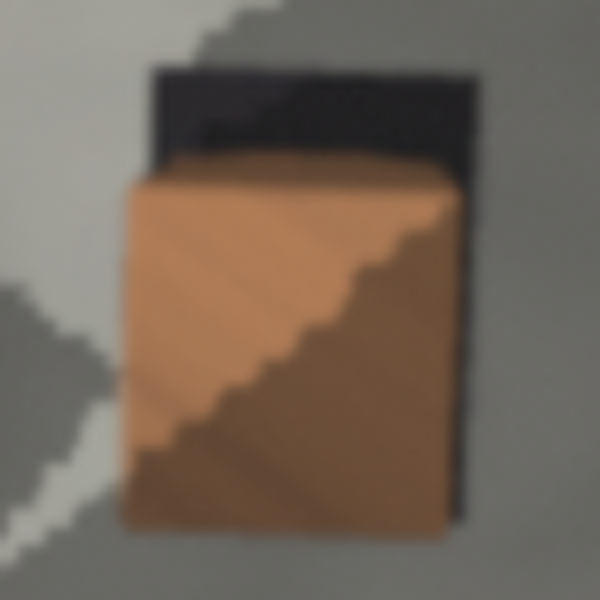

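Run:
```python
from h import *
c=calibration("wrist")
z=np.array([(132,185),(462,190),(450,538),(122,530)])/8-.44
P=wray(c,z+[265,115],.108);print(P.round(4),P.mean(0).round(4))
L=lambda a,b:(np.linalg.norm(P[a]-P[b])*1000).round(1)
print(L(0,1),L(1,2),L(2,3),L(3,0))
d=P[0]-P[3]+P[1]-P[2];print("yaw",np.arctan2(-d[0],d[1])); d=P[1]-P[0]+P[2]-P[3];print(np.arctan2(d[1],d[0]))
s=observe();print(s["ee_pos"],c["cam_to_world"][:3,3]-s["ee_pos"])
ct=calibration("top");T=lambda x,y:(240-.375+x/4,150-.375+y/4)
print("tile",tobed(onplane(ct,[T(487,155),T(690,150),T(690,344),T(492,348)],.04)).round(4))
```

```text
[[0.483  0.3709 0.108 ]
 [0.5101 0.3678 0.108 ]
 [0.5065 0.3387 0.108 ]
 [0.4791 0.342  0.108 ]] [0.4947 0.3548 0.108 ]
27.3 29.4 27.6 29.1
yaw -0.1286450356104194
-0.11678610705237266
[0.49640768 0.29959827 0.17964706] [0.0073376  0.07800283 0.17638265]
tile [[ 0.0475  0.0521]
 [ 0.0467 -0.052 ]
 [-0.0529 -0.048 ]
 [-0.0519  0.053 ]]
```

```bash
python3 -m jog '[[-0.0017,0.03,0,0,0,-0.029,-0.5],[0,0.0252,0,0,0,0,-0.5],[0,0,-0.02,0,0,0,-0.5],[0,0,-0.03,0,0,0,-0.5],[0,0,-0.02,0,0,0,-0.5],[0,0,-0.01,0,0,0,-0.5],[0,0,0,0,0,0,-0.5],[0,0,0,0,0,0,-0.5],[0,0,0,0,0,0,-0.5],[0,0,0,0,0,0,-0.5]]'
python3 - <<'E'
from h import *
for n in ["wrist","side"]:
    im=capture(n); cv2.imwrite(f"pics/{n}13.png",im if n=="wrist" else cv2.resize(im[100:240,200:340],None,fx=4,fy=4))
E
```

```text
t: 23.45
ee_pos: [0.4948, 0.3553, 0.1005]
tool_rot: [-0.0, 0.998, -0.061, 0.0]
force: [0.1, 0.8, 0.5]
grip_width: 0.0642
```

View pics/wrist13.png

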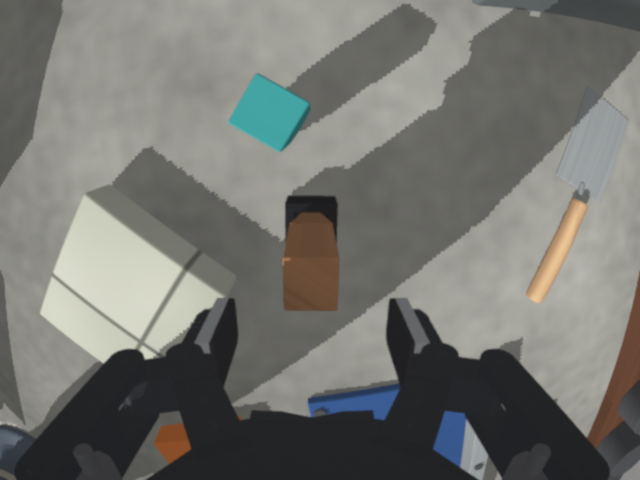

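View pics/side13.png

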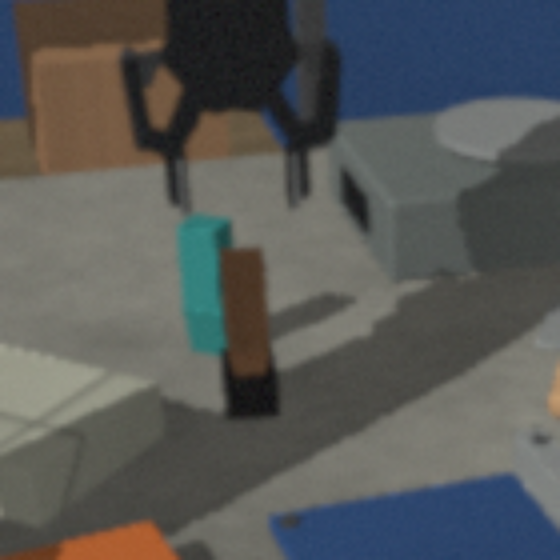

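Centred in x, the jaws straddling the wedge (wrist: wedge top at (312,285), pads at 215/405). Descending to grip.

```bash
python3 -m jog '[[0,0,-0.02,0,0,0,-0.5],[0,0,-0.02,0,0,0,-0.5],[0,0,-0.02,0,0,0,-0.5],[0,0,-0.011,0,0,0,-0.5],[0,0,0,0,0,0,-0.5],[0,0,0,0,0,0,-0.2],[0,0,0,0,0,0,0],[0,0,0,0,0,0,0.2],[0,0,0,0,0,0,0.4],[0,0,0,0,0,0,0.4]]' 40
python3 - <<'E'
from h import *
for n in ["side"]:
    im=capture(n); cv2.imwrite(f"pics/{n}14.png",im if n=="wrist" else cv2.resize(im[120:220,200:320],None,fx=6,fy=6,interpolation=cv2.INTER_CUBIC))
E
```

```text
t: 24.8
ee_pos: [0.4947, 0.3553, 0.0293]
tool_rot: [-0.0, 0.998, -0.061, 0.0]
force: [-1.0, -0.5, 4.7]
grip_width: 0.0278
```

View pics/side14.png

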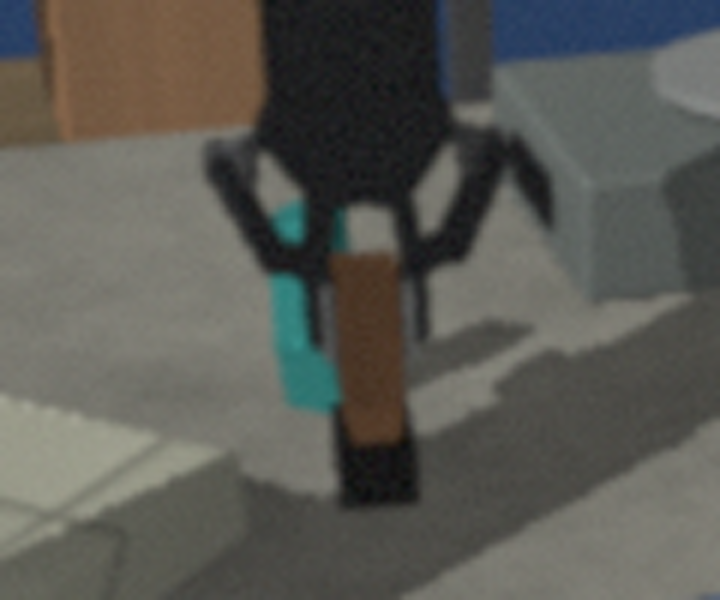

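Gripped (27.8 mm). Lifting straight up with a firmer grip, then carrying it to the short stop.

```bash
python3 -m jog '[[0,0,0,0,0,0,1],[0,0,0,0,0,0,1],[0,0,0.01,0,0,0,1],[0,0,0.02,0,0,0,1],[0,0,0.03,0,0,0,1],[0,0,0.03,0,0,0,1],[0,0,0.02,0,0,0,1],[0,-0.02,0,0,0,0.02,1],[0.004,-0.03,0,0,0,0.02,1],[0.005,-0.04,0,0,0,0.02,1]]' 100
```

```text
t: 26.1
ee_pos: [0.5032, 0.2649, 0.1388]
tool_rot: [-0.0, 1.0, -0.03, -0.0]
force: [1.6, -0.6, -0.4]
grip_width: 0.027
```

```bash
python3 -m jog '[[0.005,-0.045,0,0,0,0.02,1],[0.005,-0.045,0,0,0,0.02,1],[0.005,-0.045,0,0,0,0.02,1],[0.005,-0.045,0,0,0,0.02,1],[0.004,-0.045,0,0,0,0.02,1],[0.003,-0.04,0,0,0,0.01,1],[0,-0.03,0,0,0,0,1],[0,-0.018,0,0,0,0,1],[0,0,0,0,0,0,1],[0,0,0,0,0,0,1]]'
python3 - <<'E'
from h import *
for n in ["wrist","side"]:
    im=capture(n); cv2.imwrite(f"pics/{n}15.png",im if n=="wrist" else cv2.resize(im[170:320,230:420],None,fx=4,fy=4,interpolation=cv2.INTER_CUBIC))
print(observe()["ee_pos"],observe()["tool_rot"])
E
```

```text
t: 27.35
ee_pos: [0.5306, -0.0463, 0.1387]
tool_rot: [-0.0, 1.0, 0.025, -0.0]
force: [-0.6, 1.0, -1.0]
grip_width: 0.0268
[ 0.53063079 -0.04619624  0.13868486] [-3.36030588e-04  9.99679246e-01  2.53235090e-02 -1.10568538e-04]
```

View pics/wrist15.png

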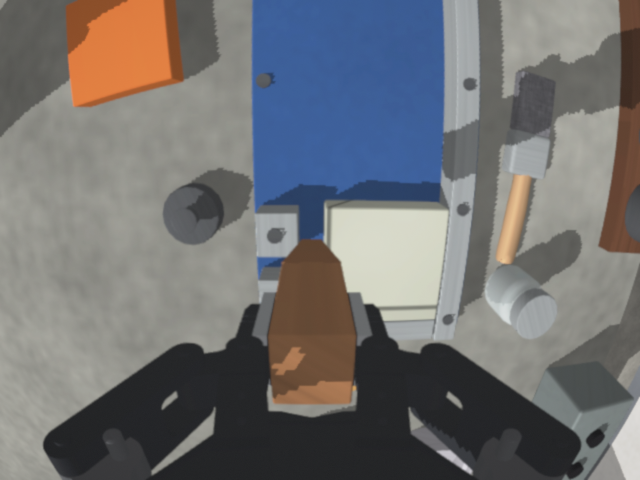

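View pics/side15.png

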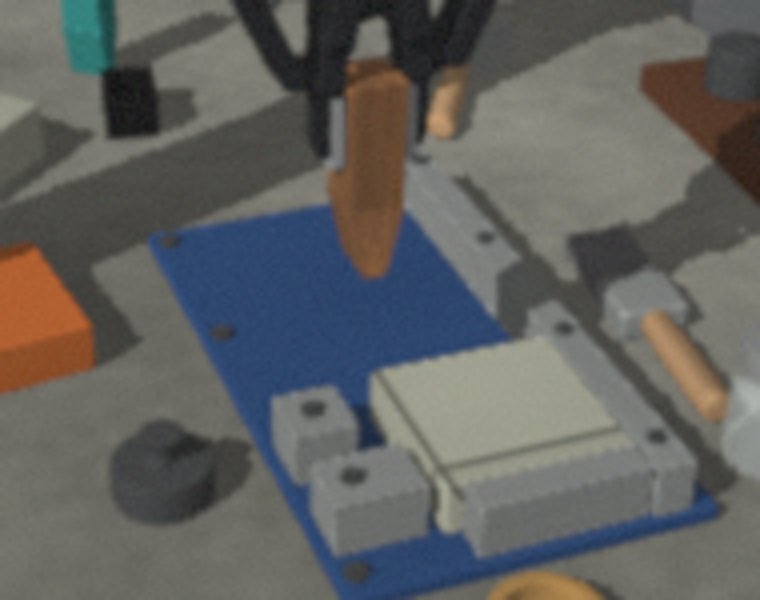

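The wedge is held upright with its taper along bed x. The wrist view shows the gap between the short stop (257–298, 205–257) and the tile edge at col ~325. Measuring it in the zoom.

Run:
```python
from h import *
im=cv2.imread("pics/wrist15.png");cv2.imwrite("pics/wrist15z.png",cv2.resize(im[190:320,240:370],None,fx=5,fy=5,interpolation=cv2.INTER_CUBIC))
```

```text
(no output)
```

View pics/wrist15z.png

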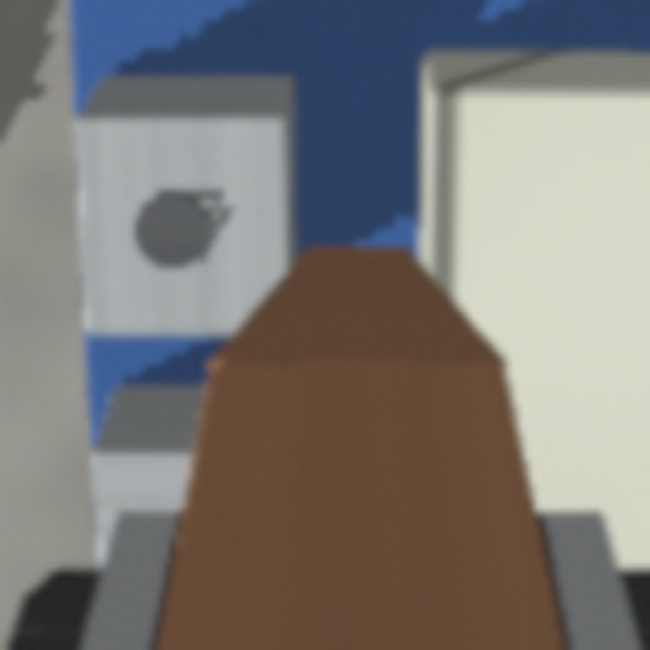

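Run:
```python
from h import *
c=calibration("wrist")
q=lambda pts:np.array(pts)/5-.4+[240,190]
s=tobed(wray(c,q([(78,117),(287,117),(287,220),(83,335)]),.04));print("stop top",s.round(4))
print("tile top edge",tobed(wray(c,q([(440,100),(447,100),(430,60)]),.04)).round(4),"bottom",tobed(wray(c,q([(420,60),(420,150)]),.01)).round(4))
f=tobed(wray(c,q([(308,247),(408,247)]),.1174));print("foot",f.round(4))
f=tobed(wray(c,q([(210,365),(503,365)]),.1534));print("shoulder",f.round(4))
print("tcp",tobed(observe()["ee_pos"]))
```

```text
stop top [[-0.104   0.0462]
 [-0.0719  0.0462]
 [-0.072   0.0298]
 [-0.1047  0.0106]]
tile top edge [[-0.0486  0.0489]
 [-0.0476  0.0489]
 [-0.0502  0.0551]] bottom [[-0.0507  0.0489]
 [-0.0506  0.0333]]
foot [[-0.0666  0.0499]
 [-0.0554  0.0499]]
shoulder [[-0.0748  0.0496]
 [-0.0474  0.0497]]
tcp [[-0.06103253  0.03447802]]
```

Everything agrees: gap −72…−50 mm, wedge centred at −61 mm. Only a 7 mm y shift is needed before descending.

```bash
python3 -m jog '[[0.0003,-0.0068,0,0,0,-0.004,1],[0,0,-0.02,0,0,0,1],[0,0,-0.02,0,0,0,1],[0,0,-0.02,0,0,0,1],[0,0,-0.012,0,0,0,1],[0,0,-0.006,0,0,0,1],[0,0,-0.004,0,0,0,1],[0,0,-0.003,0,0,0,1],[0,0,0,0,0,0,1],[0,0,0,0,0,0,1]]'
python3 - <<'E'
from h import *
for n in ["wrist","side"]:
    im=capture(n); cv2.imwrite(f"pics/{n}16.png",im if n=="wrist" else cv2.resize(im[170:320,230:420],None,fx=4,fy=4,interpolation=cv2.INTER_CUBIC))
print(tobed(observe()["ee_pos"]))
E
```

```text
t: 28.7
ee_pos: [0.5311, -0.0548, 0.0541]
tool_rot: [-0.0, 1.0, 0.022, 0.0]
force: [0.2, -0.1, -1.3]
grip_width: 0.0268
[[-0.06098112  0.0258933 ]]
```

View pics/wrist16.png

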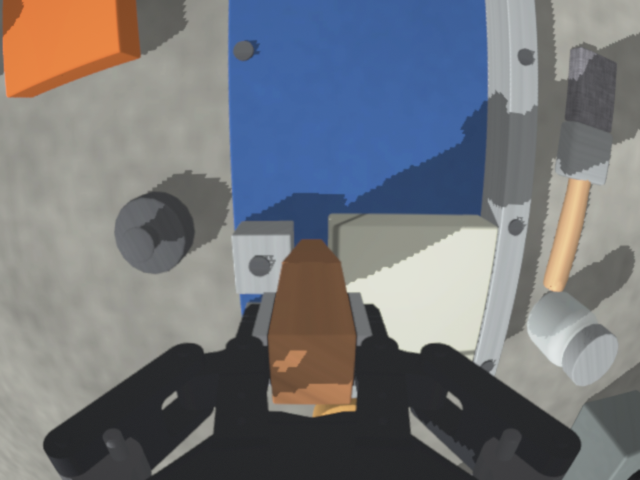

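View pics/side16.png

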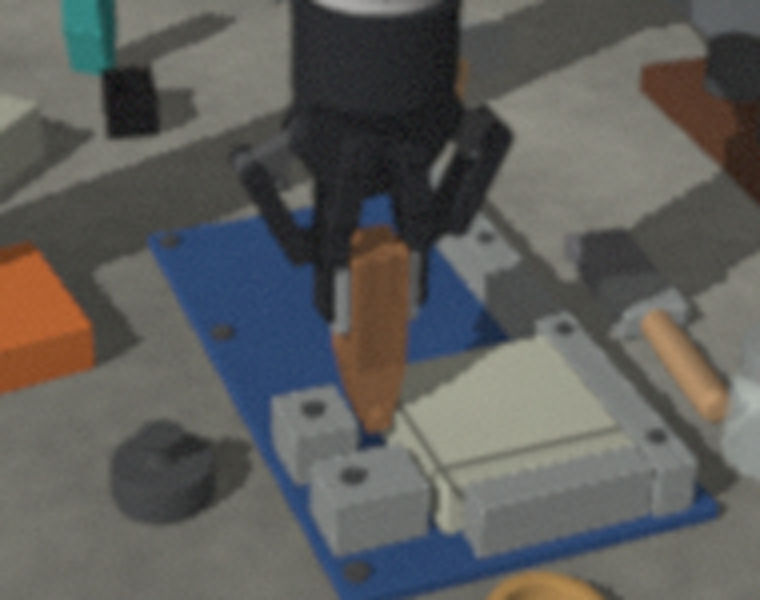

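The foot is in the mouth of the gap. Pressing down gently.

```bash
python3 -m jog '[[-0.0001,0.0015,-0.002,0,0,0.002,1],[0,0,-0.003,0,0,0,1],[0,0,-0.003,0,0,0,1],[0,0,-0.002,0,0,0,1],[0,0,-0.002,0,0,0,1],[0,0,-0.002,0,0,0,1],[0,0,-0.001,0,0,0,1],[0,0,-0.001,0,0,0,1],[0,0,0,0,0,0,1],[0,0,0,0,0,0,1]]'
```

```text
t: 30.05
ee_pos: [0.5308, -0.0533, 0.0386]
tool_rot: [-0.0, 1.0, 0.023, 0.0]
force: [-2.0, 0.3, 7.3]
grip_width: 0.0267
```

```bash
python3 -m jog '[[0,0,-0.001,0,0,0,1],[0,0,-0.001,0,0,0,1],[0,0,-0.001,0,0,0,1],[0,0,-0.001,0,0,0,1],[0,0,-0.001,0,0,0,1],[0,0,0,0,0,0,1],[0,0,0,0,0,0,1],[0,0,0,0,0,0,1],[0,0,0,0,0,0,1],[0,0,0,0,0,0,1]]'
```

```text
t: 31.3
ee_pos: [0.5312, -0.0533, 0.0363]
tool_rot: [-0.001, 1.0, 0.023, 0.0]
force: [-8.9, 1.5, 28.5]
grip_width: 0.0271
```

Jamming now: 28 N down, foot ≈ 15–17 mm. Checking how square it stands and whether the tile is flush.

Run:
```python
from h import *
for n in ["wrist","side"]:
    im=capture(n); cv2.imwrite(f"pics/{n}17.png",cv2.resize(im[190:420,220:540],None,fx=2.4,fy=2.4) if n=="wrist" else cv2.resize(im[190:320,270:430],None,fx=4.6,fy=4.6,interpolation=cv2.INTER_CUBIC))
print(tobed(observe()["ee_pos"]))
```

```text
[[-0.06080066  0.02739964]]
```

View pics/wrist17.png

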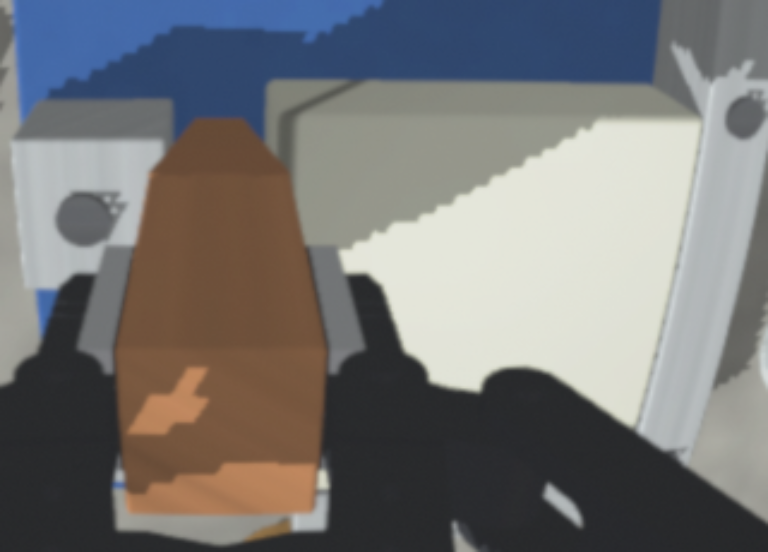

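View pics/side17.png

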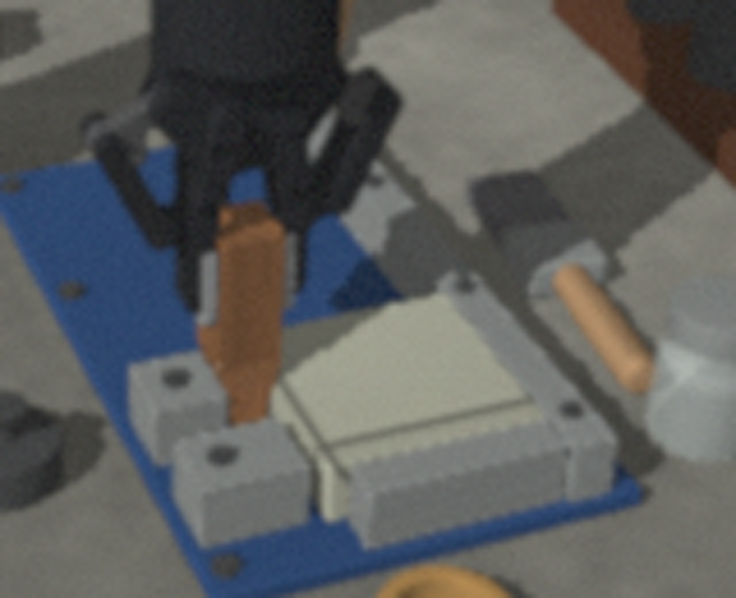

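Wedge upright and square between the stop and the tile, no long-stop contact. Pressing firmer, with a slight −x shift to balance the side load.

```bash
python3 -m jog '[[-0.001,0,-0.001,0,0,0,1],[-0.001,0,-0.001,0,0,0,1],[0,0,-0.001,0,0,0,1],[0,0,0,0,0,0,1],[0,0,0,0,0,0,1],[0,0,0,0,0,0,1],[0,0,0,0,0,0,1],[0,0,0,0,0,0,1],[0,0,0,0,0,0,1],[0,0,0,0,0,0,1]]'
python3 - <<'E'
from h import *
for n in ["wrist","side","top"]:
    im=capture(n); cv2.imwrite(f"pics/{n}18.png",cv2.resize(im[190:420,220:540],None,fx=2.4,fy=2.4) if n=="wrist" else cv2.resize(im[190:320,270:430] if n=="side" else im[150:300,240:440],None,fx=4,fy=4,interpolation=cv2.INTER_CUBIC))
s=observe();print(tobed(s["ee_pos"]),s["force"],s["tool_rot"])
E
```

```text
t: 32.65
ee_pos: [0.5312, -0.0533, 0.0357]
tool_rot: [-0.002, 1.0, 0.023, 0.002]
force: [-11.5, 2.0, 45.0]
grip_width: 0.0271
[[-0.06079631  0.0273292 ]] [-10.67995466   1.37025727  45.38700421] [-0.00152038  0.99973715  0.022756    0.00234153]
```

View pics/wrist18.png

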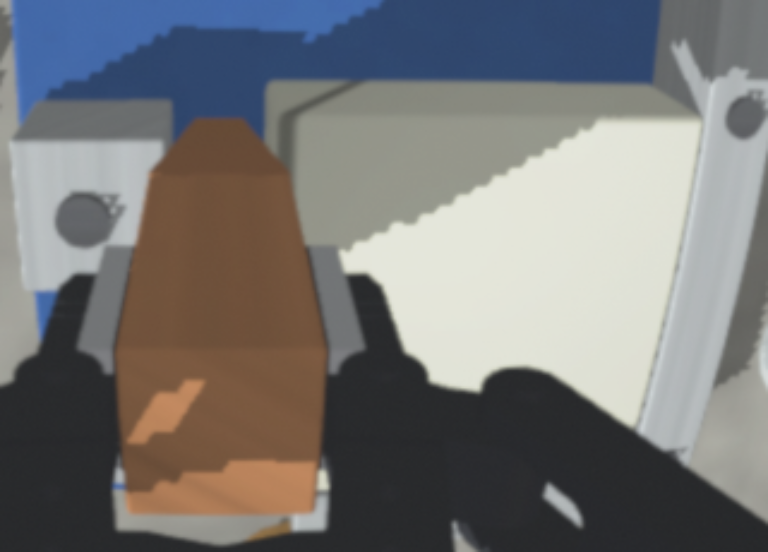

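View pics/top18.png

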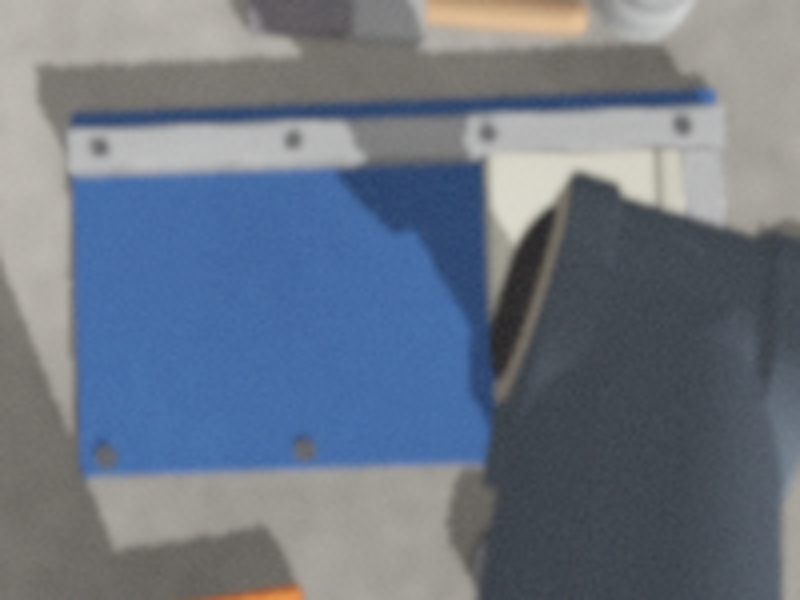

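View pics/side18.png

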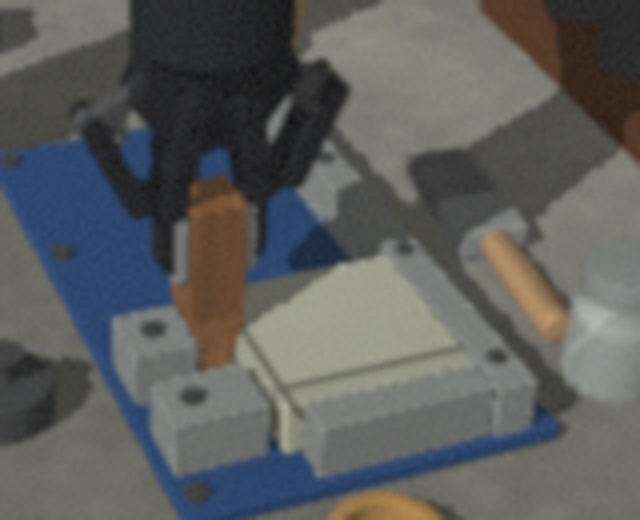

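```bash
python3 -c "
from plant import *
print(hand_in()); s=observe(); print(s['t'],s['force'],s['grip_width'])"
```

```text
the job is handed in; nothing more can be done
None
the job is handed in; nothing more can be done
```

I finished the job and handed it in at about 32.8 s of the 64 s limit; no verdict was reported.

**What I did:**
- **Tile:** I pushed the tile to the fence (it stalled at about 21 N). I then slid it along the fence to the end stop (it stalled at about 23 N). It stayed on the bed throughout.
- **Wedge:** I took the wooden wedge from its holder and pushed it foot-down between the tile and the short stop. I left the long stop alone.

**Last checks:**
- **Press and grip:** the arm presses the wedge down with about 45 N. The jaws read 27 mm, with the grip set to 100 N.
- **Wedge:** it stands upright (tool tilt about 0.005 rad) and square to the bed. The tool reading puts the foot about 14–15 mm above the bench, against about 17 mm nominal, so it may have slipped a little in the grip.
- **Tile:** the pictures show it flush on the fence and end stop, and I saw nothing else moved. In the final top view the arm hides part of the tile.

**What disagreed:**
- **Tool height:** the visible fingertips were about 33 mm above the reported TCP. My first push therefore passed over the tile without moving it, so I lowered the tool and pushed again.
- **Side load:** a side force of about 11 N remains on the tool, towards the robot (−x). A small shift to balance it did not reduce it.

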